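Back off the knurled nut of a drill jig and swing its leaf clear

ROBOT

A 6-joint arm with a two-finger parallel gripper is mounted at the origin on the work surface. World frame = base frame: x ahead of the robot, y to its left, z up, the work surface at z = 0. Lengths are in m, angles in rad, forces in N, time in s.
With the tool pointing down it reaches from about 0.425 to 0.95 m from the base axis. Payload 3.5 kg.
Tool frame: the origin (TCP) lies on the centre line of the jaws, within the pads' length; the fingertips stand 8 mm ahead of it and the grasp point (between the pads) lies 11 mm behind it; z points along the fingers, y is the direction in which the jaws open and shut (so a half turn about z gives the same grasp; the last joint's range is limited). The gripper opens to 85 mm and grips with 20 to 120 N. Pads are 22 mm wide; open, the fingers measure 114 mm over their backs; the gripper's body (76 mm by 85 mm) begins 54 mm behind the grasp point. The pads swing forward as they close: fully open they stand 13 mm farther back than shut.
Start: joints at [1.017, 0.286, 1.577, -0, 1.279, -0.15], TCP at [0.265, 0.621, 0.239] pointing down, gripper open.
Joint ranges: [-2.77, 2.77], [-0.9, 2.22], [0.21, 2.48], [-1.53, 4.67], [0.24, 2.81], [-2.84, 2.84]. Speed limits (rad/s): [2.79, 2.79, 3.14, 3.14, 3.14, 3.14].

INTERFACE

Orientations are given as a unit quaternion [w, x, y, z].
In Python, from station import manip gives the robot as it stands. The module is installed in compiled form; this text tells all that it offers.
- The arm moves only by the tool step_arm, never from a script. Its argument "series" is a list of rows, each a list of 7 numbers: the shift along the tool's x, y, z in m, then the turn, a rotation vector about the tool's x, y, z in degrees, then the gripper's target within -1 to 1 (fully open at 1, half-way at 0, shut at -1). In form: [[x, y, z, ax, ay, az, fingers], ...]. A call has exactly 5 rows; each row is the pose to reach, as a shift and turn from the pose measured when the call began, along the tool's axes at that moment; what a row does not reach only later rows make up. A row lasts 1/10 s, in which the tool goes at most 50 mm and 8.59 degrees, less where a joint would pass 70% of its speed; a pose out of reach is approached as far as the arm can. A call with a gripper value outside its range is refused whole. The fingers move at their own pace and stop on an object; the grip force is fixed at half the most. Time passes only in rows, so rows that repeat a pose let the fingers close, or fill a call up. It gives the time, the measured TCP pose, the force and the opening at its end, in the units of the state.
- manip.get_obs(): the state, without advancing time (a new reading comes with each control period).
- manip.read_camera(name): name is "side" or "top" or "wrist"; returns the picture (480x640x3 uint8, red, green, blue); there is no depth.
- manip.camera_params(name): a dict with "K" (3x3 intrinsics, pixels), "extrinsics" (4x4, takes a point from camera to world coordinates); the wrist camera has in their place "T_tool_cam" (4x4, takes a point from camera to tool coordinates, whose origin is the TCP and whose axes are the flange's). Camera axes: x right, y up, looking along -z (the intrinsics and any distortion apply to the point x, -y, -z); pixel columns grow to the right and rows downward; lengths in m; the calibration is good to about 2 mm. A picture is of the moment at which its call begins: read the wrist's pose just before it. camera_params takes no time and is no camera call.
- manip.finish_job(): hands the job in, once; it reports no verdict.
The state is a dict: "time_s": time; "joint_positions": joint angles; "joint_vel": joint speeds; "effort": joint torques, N m; "position": TCP position; "tool_rot": TCP orientation; "ft_force": force on the tool from outside, world axes, zero at the start; "torque": the same for the moment, N m; "width": finger opening in m.
Only numpy, scipy, OpenCV 4.12 (cv2) and the standard library are available. Lean on these libraries where they do the work, as an engineer would, in place of code of your own. Each camera call takes 0.05 s, during which the arm holds its last target.

TASK

The forged strap in the drill jig has been drilled. Loosen the big knurled nut by rolling a fingertip along its rim, two full turns anticlockwise (seen from above), and leave it there on its stud; then push the jig's swing leaf round with a finger, away from the nut, until it stands about square to where it was. Leave the strap lying in the jig and everything else on the bench where it is: nothing is to be picked up.

Things in the scene. Friction and masses are not known exactly. Their poses are not given: they have to be found in the camera images.
- jig: Iron drill jig bolted to the bench: base 150 (its x) x 250 (its y) x 16 mm thick. Origin: centre of the base's underside, on the bench; z up. The upright stud with the knurled nut stands at (0, -75) mm, the leaf's hinge pin at (0, +75) mm, the work strap between them. Apart from pin, stud, nut and leaf nothing of the jig is higher than 46 mm.
- nut (a joint): Turn of the knurled nut about its upright stud, rad: 0 = tight, as at the start; grows anticlockwise seen from above (loosening), a full turn = 6.283; a stop bars it below 0. It climbs the stud 2.5 mm a turn, turns against light even friction (about 1 N along the rim) and stays where it is left.
- nut_middle (a point): The knurled nut: steel disc 90 mm across, 16 mm thick, axis upright; round its rim 40 upright ridges 1.5 mm high, 7 mm apart. Point: on its axis, half-way through the disc, 78 mm above the bench when tight (rim from 70 to 86 mm); climbs with the nut. Below the disc: a 36 mm round spigot, 8 mm of it in sight, then the leaf's end. A finger has free room all round the rim.
- nut_mark (a point): Outer end of a white chalk line on the nut's top, drawn from hub to rim (and down the rim): 43 mm from the axis, on the top face; turns with the nut. It points along the jig's -x when tight and again after each full turn.
- stud_top (a point): Top of the threaded stud, on its axis, 116 mm above the bench; the stud is 20 mm across. Round it the nut has a hub 40 mm across that stands 8 mm above the disc.
- leaf (a joint): Angle of the swing leaf about its upright hinge pin, rad: 0 = shut over the strap, its end hooked round the stud; grows anticlockwise seen from above, the free end going to the jig's +x; stop at 1.75. The nut's spigot, sunk in a pocket of the leaf, locks it till the nut is 1.3 turns loose; then light friction (about 2 N at 75 mm from the pin); stays where it is left.
- leaf_edge (a point): The leaf: flat steel bar 40 mm wide from hinge pin to past the stud (56 mm wide there), underside 46 and top 62 mm above the bench. Point, moving with it: 75 mm from the pin's axis, on the edge that looks to the jig's -x when shut, half-way up: a place to push. Beside it on the leaf's top is a drill bush, 31 mm across, standing up 6 mm.
- jig_hinge (a point): On the axis of the leaf's hinge pin, 54 mm above the bench (half-way up the leaf). The pin's cap is 34 mm across and ends 68.5 mm above the bench.
- work_middle (a point): The work strap: loose forged flat steel, 120 x 40 x 10 mm, one end round, lying along the jig's x in a nest of low dowel pins, under the leaf. Point: its centre, 31 mm above the bench; its top is 36 mm above the bench, 10 mm below the leaf (the drill bush reaches down to just above it).
- spare_middle (a point): Bystander: a second forged strap, already drilled, loose on the bench; same size as the work strap (120 x 40 x 10 mm). Point: its centre, 5 mm above the bench.
- hammer_grip (a point): Bystander: a loose hand hammer lying on the bench, 260 mm long, wooden handle 26 mm thick. Point: on the handle, 13 mm above the bench.
- chisel: Bystander: a loose steel cold chisel lying on the bench, 150 x 16 x 16 mm, along its own x. Origin: underside, mid-length.
- brush_grip (a point): Bystander: a loose wooden brush lying on the bench, 200 mm long, 42 mm wide, 20 mm high. Point: on its handle, 10 mm above the bench.
- tin: Bystander: a loose closed round tin standing on the bench, 79 mm across, 52 mm tall. Origin: centre of its underside.
- mug: Bystander: a loose white enamel mug standing on the bench, 80 mm across, 85 mm tall, handle to its own +y. Origin: centre of its underside.
- drills: Bystander: a loose wooden block 60 x 100 x 32 mm with four drills standing in it, 97 mm tall in all. Origin: centre of its underside.

How it is judged:
By the outcome, as a careful person would: the job done as asked, in the order asked, and still so for the second after the job is handed in, with the robot touching nothing.
It also fails if it takes over 72 s, if anything falls off the work surface, if the arm or the gripper's body presses on something with over 40 N, if the wrist force passes 120 N, or if a joint passes its speed limit or range.

## Working session

There is one attempt and no reset: what is moved stays moved. The work goes in short steps, Python scripts to look and compute and a tool call to move; the robot and the scene stay as the last step left them, time stands still between calls to the robot, and variables do not carry over. Pictures are saved under pics/ and viewed, and the job is handed in when it is done.

Besides the shell and the picture viewer there is one more tool, called as a command line: name --pt "numbers of a row" for each row, then --argument value for the rest. step_arm: Moves the arm, as the interface text tells. Its arguments: {"type":"object","properties":{"series":{"type":"array"}},"required":["series"]}

```bash
mkdir -p pics; python3 - <<'E'
from station import manip
import cv2,numpy as np
o=manip.get_obs()
for k,v in o.items(): print(k,np.round(v,4))
for n in ["side","top","wrist"]:
    im=manip.read_camera(n); cv2.imwrite(f"pics/a_{n}.png",im[:,:,::-1])
    p=manip.camera_params(n)
    print(n,{k:np.round(v,4).tolist() if not isinstance(v,str) else v for k,v in p.items()})
E
```

```text
time_s 0.0
joint_positions [ 1.017   0.2872  1.5782 -0.      1.2786 -0.15  ]
joint_vel [-0.0009  0.0006 -0.     -0.0015 -0.0006  0.0019]
effort [-1.30000e-03 -4.05978e+01 -2.92625e+01 -2.00000e-04  5.80000e-03
  0.00000e+00]
position [0.2649 0.6202 0.2379]
tool_rot [-4.000e-04  2.005e-01  9.797e-01 -1.100e-03]
ft_force [0.0077 0.0333 0.397 ]
torque [-0.0484  0.079   0.03  ]
width 0.0852
side {'K': [[482.8604, 0.0, 313.9975], [0.0, 482.8604, 235.8732], [0.0, 0.0, 1.0]], 'extrinsics': [[0.7197, 0.4171, -0.5551, 0.0419], [-0.6941, 0.4104, -0.5914, -0.5293], [-0.0189, 0.8109, 0.5849, 0.6378], [0.0, 0.0, 0.0, 1.0]]}
top {'K': [[577.9057, 0.0, 325.1309], [0.0, 577.9057, 231.3936], [0.0, 0.0, 1.0]], 'extrinsics': [[0.0095, 0.9947, -0.1021, 0.4009], [-0.9999, 0.0108, 0.012, 0.031], [0.013, 0.102, 0.9947, 1.3894], [0.0, 0.0, 0.0, 1.0]]}
wrist {'K': [[388.2533, 0.0, 321.0787], [0.0, 388.2533, 237.6671], [0.0, 0.0, 1.0]], 'T_tool_cam': [[-0.0005, 0.9461, 0.3238, 0.0822], [1.0, 0.0004, 0.0005, -0.0014], [0.0003, 0.3238, -0.9461, -0.1356], [0.0, 0.0, 0.0, 1.0]]}
```

View pics/a_side.png

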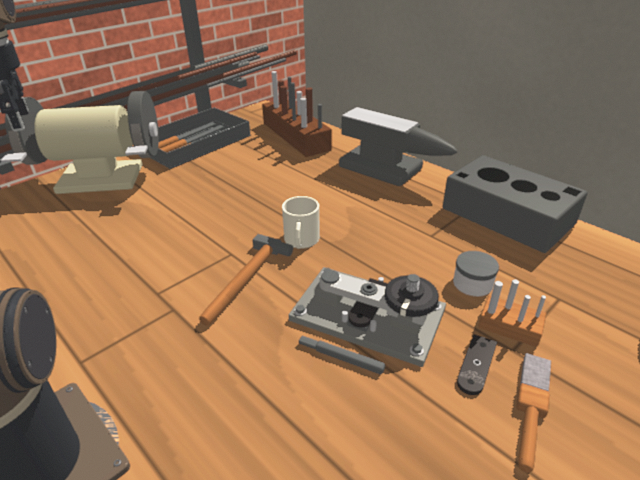

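View pics/a_top.png

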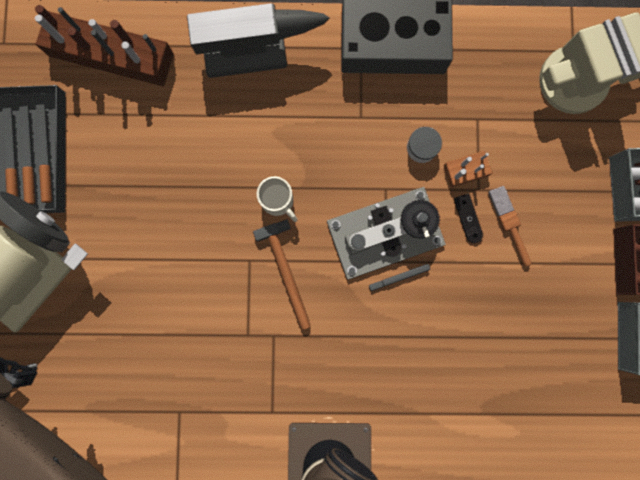

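View pics/a_wrist.png

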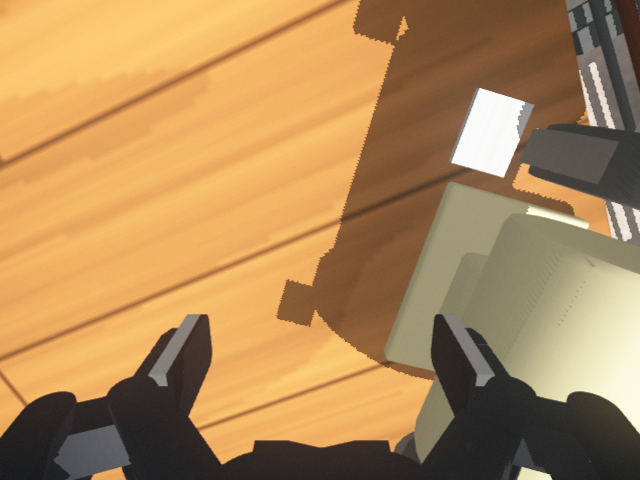

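The top view shows the nut at about (420,219), its mark pointing down to about (425,235), the leaf running left to the hinge cap at about (357,240), and the drills at about (468,170). I'll zoom in.

```bash
python3 - <<'E'
import cv2
t=cv2.imread("pics/a_top.png")[175:295,310:470]; cv2.imwrite("pics/a_topz.png",cv2.resize(t,None,fx=5,fy=5,interpolation=cv2.INTER_CUBIC))
t=cv2.imread("pics/a_side.png")[255:385,280:450]; cv2.imwrite("pics/a_sidez.png",cv2.resize(t,None,fx=4.5,fy=4.5,interpolation=cv2.INTER_CUBIC))
E
```

```text
(no output)
```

View pics/a_topz.png

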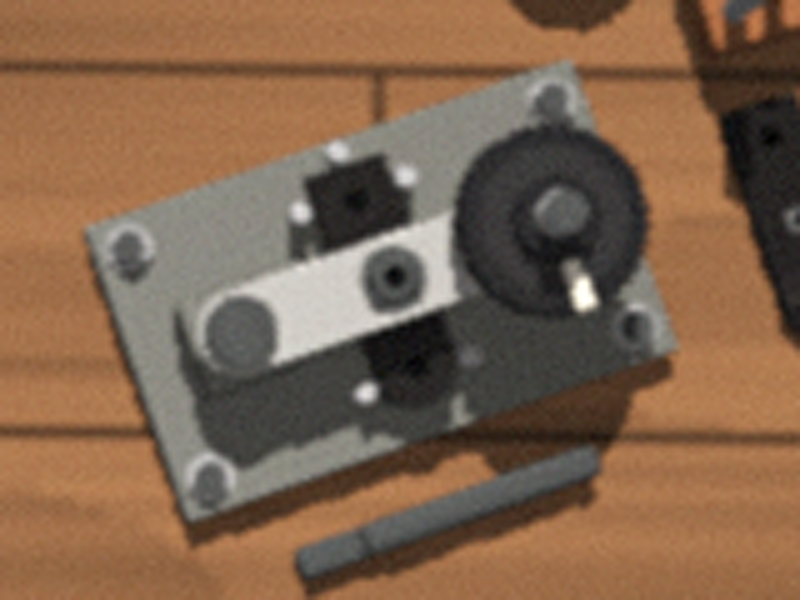

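View pics/a_sidez.png

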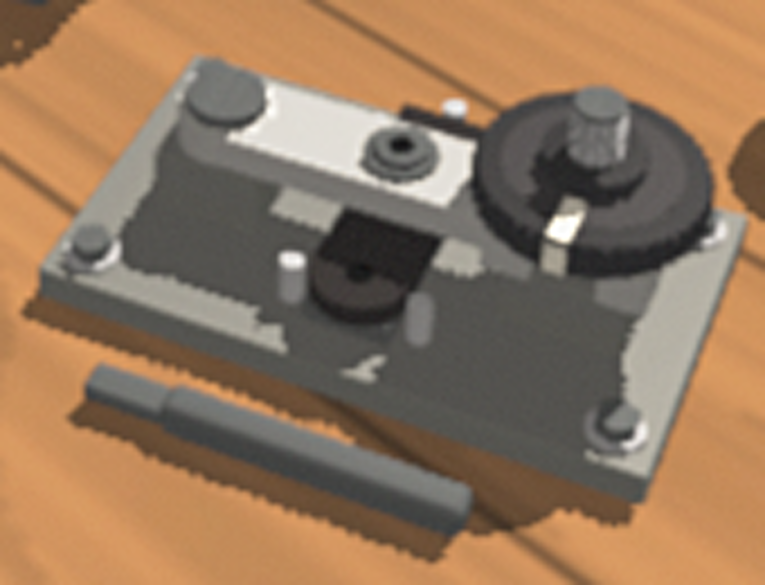

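```bash
cat > h.py <<'E'
import numpy as np, cv2
from station import manip
from scipy.spatial.transform import Rotation as R
def ray(n,u,v,obs=None):
    p=manip.camera_params(n); K=p["K"]
    if n=="wrist":
        q=obs["tool_rot"]; T=np.eye(4); T[:3,:3]=R.from_quat([q[1],q[2],q[3],q[0]]).as_matrix(); T[:3,3]=obs["position"]
        E=T@p["T_tool_cam"]
    else: E=np.array(p["extrinsics"])
    d=np.array([(u-K[0][2])/K[0][0],-(v-K[1][2])/K[1][1],-1.])
    return E[:3,3],E[:3,:3]@d
def onz(n,u,v,z,obs=None):
    o,d=ray(n,u,v,obs); return o+d*(z-o[2])/d[2]
def proj(n,P,obs=None):
    p=manip.camera_params(n); K=np.array(p["K"])
    if n=="wrist":
        q=obs["tool_rot"]; T=np.eye(4); T[:3,:3]=R.from_quat([q[1],q[2],q[3],q[0]]).as_matrix(); T[:3,3]=obs["position"]
        E=T@p["T_tool_cam"]
    else: E=np.array(p["extrinsics"])
    c=E[:3,:3].T@(np.array(P)-E[:3,3]); c=c*[1,-1,-1]; u=K@(c/c[2]); return u[:2]
E
python3 - <<'E'
from h import *
tz=lambda X,Y:((X+.5)/5-.5+310,(Y+.5)/5-.5+175)
sz=lambda X,Y:((X+.5)/4.5-.5+280,(Y+.5)/4.5-.5+255)
r=lambda a:np.round(a,4)
print("top nut disc",r(onz("top",*tz(552,221),.084)),"stud",r(onz("top",*tz(561,209),.116)),"hinge",r(onz("top",*tz(241,335),.0685)),"mark",r(onz("top",*tz(588,302),.086)))
print("side stud",r(onz("side",*sz(601,103),.116)),"hinge",r(onz("side",*sz(227,93),.0685)))
for n,uv in dict(c1=(573,62),c2=(88,230),c3=(190,515),c4=(678,348)).items(): print(n,r(onz("top",*tz(*uv),.016)))
for n,uv in dict(drill=(468,170),tin=(424,138),mug=(275,195),).items(): print(n,r(onz("top",*uv,.05)))
o=manip.get_obs();q=o["tool_rot"];print(r(R.from_quat([q[1],q[2],q[3],q[0]]).as_matrix()))
E
```

```text
top nut disc [ 0.5662 -0.2008  0.084 ] stud [ 0.5676 -0.1992  0.116 ] hinge [ 0.5138 -0.0601  0.0685] mark [ 0.529  -0.2166  0.086 ]
side stud [ 0.5702 -0.2018  0.116 ] hinge [ 0.518  -0.0621  0.0685]
c1 [ 0.6522 -0.2236  0.016 ]
c2 [0.568  0.0098 0.016 ]
c3 [ 0.4324 -0.0399  0.016 ]
c4 [ 0.5143 -0.2728  0.016 ]
drill [ 0.688  -0.3214  0.05  ]
tin [ 0.7639 -0.2178  0.05  ]
mug [0.6229 0.1331 0.05  ]
[[-9.196e-01  3.929e-01 -1.000e-03]
 [ 3.929e-01  9.196e-01 -1.600e-03]
 [ 3.000e-04 -1.800e-03 -1.000e+00]]
```

Jig yaw is about 20.5°, the nut is at about (0.568, -0.201) and the hinge at about (0.5155, -0.061). First I'll move away from the grinder and shut the fingers.

step_arm --pt "-0.012 -0.028 -0.008 0 0 0 -1" --pt "-0.026 -0.06 -0.016 0 0 0 -1" --pt "-0.042 -0.098 -0.024 0 0 0 -1" --pt "-0.058 -0.136 -0.03 0 0 0 -1" --pt "-0.074 -0.173 -0.03 0 0 0 -1"

```text
time_s: 0.65
position: [0.265, 0.4309, 0.2692]
tool_rot: [0.0, 0.2, 0.98, -0.0]
ft_force: [0.8, -0.3, 1.0]
width: 0.0125
```

step_arm --pt "-0.035 -0.026 0 0 0 8 -1" --pt "-0.07 -0.053 0 0 0 16 -1" --pt "-0.105 -0.08 0 0 0 24 -1" --pt "-0.14 -0.107 0 0 0 32 -1" --pt "-0.175 -0.133 0 0 0 40 -1"

```text
time_s: 1.15
position: [0.374, 0.2382, 0.2693]
tool_rot: [0.0, 0.526, 0.851, -0.0]
ft_force: [0.3, -0.1, 0.2]
width: 0.0
```

step_arm --pt "-0.045 -0.002 0 0 0 2 -1" --pt "-0.09 -0.003 0 0 0 4 -1" --pt "-0.135 -0.005 0 0 0 6 -1" --pt "-0.18 -0.006 0 0 0 6 -1" --pt "-0.225 -0.008 0 0 0 6 -1"

```text
time_s: 1.65
position: [0.4678, 0.0316, 0.2693]
tool_rot: [0.0, 0.57, 0.822, 0.0]
ft_force: [0.7, 0.4, -0.1]
width: 0.0002
```

```bash
cat >> h.py <<'E'
NUT=np.array([.568,-.201])
def Rm(o):
    q=o["tool_rot"]; return R.from_quat([q[1],q[2],q[3],q[0]]).as_matrix()
def rel(o,P):  # world point -> tool shift
    return Rm(o).T@(np.array(P)-o["position"])
def st():
    o=manip.get_obs(); M=Rm(o); print("t",round(o["time_s"],2),"pos",np.round(o["position"],4),"F",np.round(o["ft_force"],1),"xang",np.round(np.degrees(np.arctan2(M[1,0],M[0,0])),2),"zt",np.round(M[:,2],3),"w",np.round(o["width"],4),"q",np.round(o["joint_positions"],2)); return o
E
python3 -c "
from h import *
o=st(); print(rel(o,[.56,-.17,.27]))"
```

```text
t 1.65 pos [0.4678 0.0316 0.2693] F [ 0.7  0.4 -0.1] xang 110.56 zt [ 0.001 -0.    -1.   ] w 0.0002 q [-0.15 -0.21  2.03 -0.    1.32 -0.51]
[-0.22114997  0.015565   -0.00052601]
```

step_arm --pt "-0.045 0.003 0 0 0 0 -1" --pt "-0.09 0.006 0 0 0 0 -1" --pt "-0.135 0.01 0 0 0 0 -1" --pt "-0.18 0.013 0 0 0 0 -1" --pt "-0.221 0.015 0 0 0 0 -1"

```text
time_s: 2.15
position: [0.5598, -0.1721, 0.269]
tool_rot: [0.0, 0.57, 0.822, 0.0]
ft_force: [0.7, 0.2, 0.4]
width: 0.0002
```

```bash
python3 -c "
from h import *
o=st(); cv2.imwrite('pics/b_wrist.png',manip.read_camera('wrist')[:,:,::-1])
o=st(); np.save('b.npy',o,allow_pickle=True)
print(proj('wrist',[.568,-.201,.116],o),proj('wrist',[.568,-.201,.086],o))"
```

```text
t 2.15 pos [ 0.5598 -0.1721  0.269 ] F [0.7 0.2 0.4] xang 110.52 zt [ 0. -0. -1.] w 0.0002 q [-0.47  0.07  1.77 -0.    1.3  -0.83]
t 2.2 pos [ 0.5613 -0.1774  0.2687] F [-0.7 -3.  -0.1] xang 110.32 zt [ 0.002 -0.005 -1.   ] w -0.0002 q [-0.48  0.07  1.77 -0.    1.3  -0.83]
[318.89325319 245.50613631] [319.08672963 233.42560475]
```

View pics/b_wrist.png

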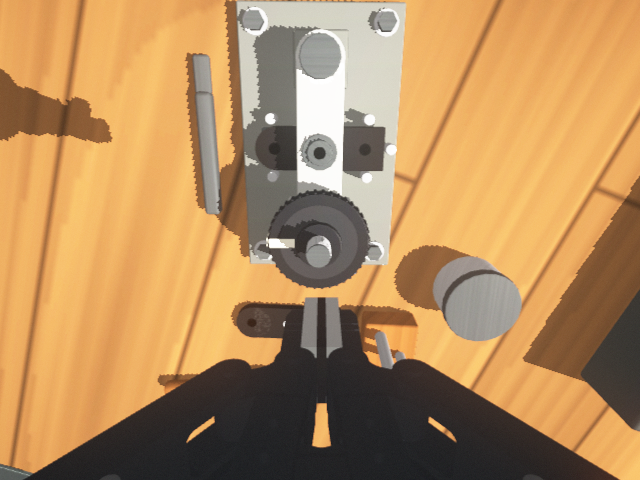

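Wrist view: the nut is centred near (319,240), its mark points left to about (270,243), the stud top is at about (319,250), and the hinge cap is at about (320,55). I'll take one more picture with the arm settled and fit the positions.

```bash
python3 -c "
from h import *
o=st(); im=manip.read_camera('wrist')[:,:,::-1]; cv2.imwrite('pics/c_wrist.png',im)
o2=st()
g=im[:330,210:420]
cv2.imwrite('pics/c_z.png',cv2.resize(g,None,fx=2.4,fy=1.8 if 0 else 1.8))
cv2.imwrite('pics/c_n.png',cv2.resize(im[180:300,250:410],None,fx=5,fy=5,interpolation=cv2.INTER_CUBIC))
np.save('c.npy',o,allow_pickle=True)
print(proj('wrist',[.568,-.201,.116],o),proj('wrist',[.5155,-.061,.0685],o))"
```

```text
t 2.2 pos [ 0.5613 -0.1774  0.2687] F [-0.7 -3.  -0.1] xang 110.32 zt [ 0.002 -0.005 -1.   ] w -0.0002 q [-0.48  0.07  1.77 -0.    1.3  -0.83]
t 2.25 pos [ 0.5602 -0.1743  0.2686] F [-0.6  0.9 -0.5] xang 110.29 zt [ 0.    -0.001 -1.   ] w -0.0001 q [-0.47  0.07  1.77 -0.    1.3  -0.83]
[318.89231189 245.5074756 ] [317.98515759  44.48906337]
```

View pics/c_n.png

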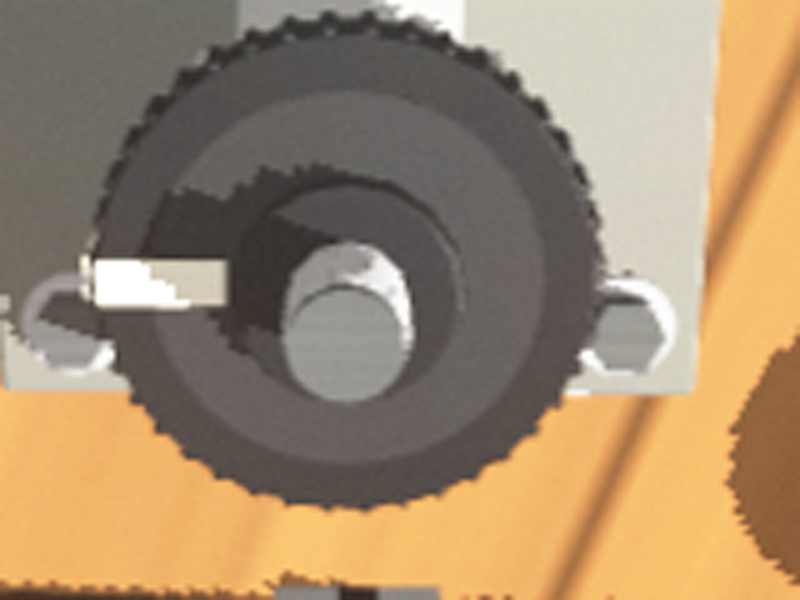

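View pics/c_wrist.png

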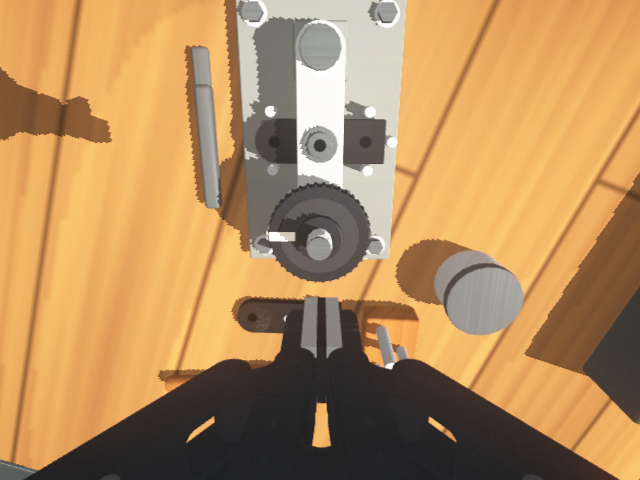

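```bash
python3 -c "
from h import *
o=st()
M=Rm(o)
for t in [(.011,0,.008),(-.011,0,.008),(.011,.008,.008),(.011,-.008,.008),(.011,.012,.008),(.011,.011,-.02)]: print(t,proj('wrist',o['position']+M@np.array(t),o).round(1))
print(rel(o,[.5005,-.2267,.12]))"
```

```text
t 2.25 pos [ 0.5602 -0.1743  0.2686] F [-0.6  0.9 -0.5] xang 110.29 zt [ 0.    -0.001 -1.   ] w -0.0001 q [-0.47  0.07  1.77 -0.    1.3  -0.83]
(0.011, 0, 0.008) [321.4 287.2]
(-0.011, 0, 0.008) [321.4 333.8]
(0.011, 0.008, 0.008) [340.9 287.2]
(0.011, -0.008, 0.008) [301.8 287.2]
(0.011, 0.012, 0.008) [350.7 287.2]
(0.011, 0.011, -0.02) [353.7 323.8]
[-0.02825223 -0.07407962  0.1486394 ]
```

```bash
python3 -c "
import cv2
im=cv2.imread('pics/c_wrist.png')[280:400,240:400]
cv2.imwrite('pics/c_f.png',cv2.resize(im,None,fx=5,fy=5))"
```

```text
(no output)
```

View pics/c_f.png

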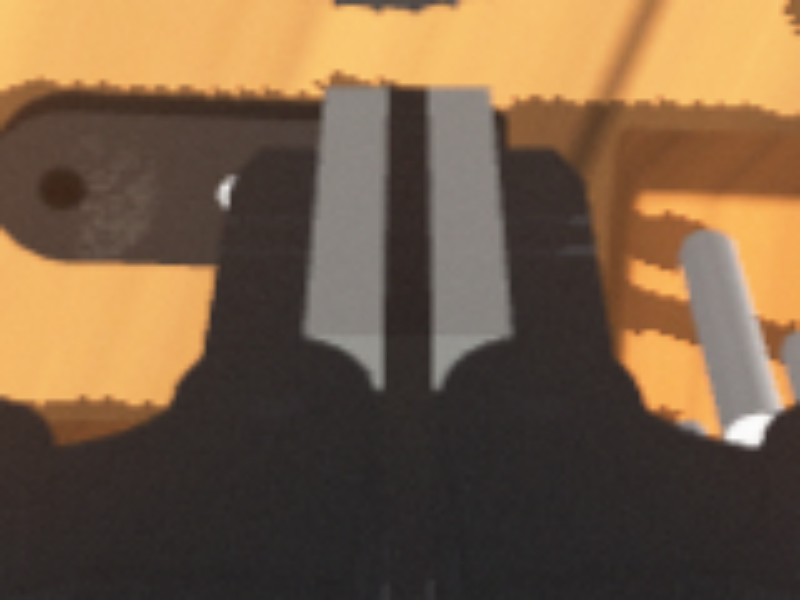

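step_arm --pt "-0.01 -0.025 0.02 0 0 0 -1" --pt "-0.02 -0.05 0.05 0 0 0 -1" --pt "-0.028 -0.074 0.085 0 0 0 -1" --pt "-0.028 -0.074 0.12 0 0 0 -1" --pt "-0.028 -0.074 0.15 0 0 0 -1"

```text
time_s: 2.75
position: [0.4991, -0.2256, 0.1167]
tool_rot: [-0.001, 0.572, 0.82, -0.0]
ft_force: [0.0, 0.5, -0.1]
width: 0.0002
```

step_arm --pt "0 0 0.015 0 0 0 -1" --pt "0 0 0.028 0 0 0 -1" --pt "0 0 0.038 0 0 0 -1" --pt "0 0 0.038 0 0 0 -1" --pt "0 0 0.038 0 0 0 -1"

```text
time_s: 3.25
position: [0.4996, -0.2258, 0.0795]
tool_rot: [0.0, 0.572, 0.82, -0.0]
ft_force: [0.7, 0.7, 0.5]
width: 0.0
```

```bash
python3 -c "
from h import *
o=st();cv2.imwrite('pics/d_side.png',cv2.resize(manip.read_camera('side')[200:400,270:500,::-1],None,fx=3.4,fy=3));cv2.imwrite('pics/d_wrist.png',manip.read_camera('wrist')[:,:,::-1]);print(rel(o,[.5005,-.2267,.08]))"
```

```text
t 3.25 pos [ 0.4996 -0.2258  0.0795] F [0.7 0.7 0.5] xang 110.25 zt [-0.    -0.001 -1.   ] w 0.0 q [-0.61  0.2   2.   -0.    0.94 -0.96]
[-0.00117202  0.00053552 -0.00053579]
```

View pics/d_side.png

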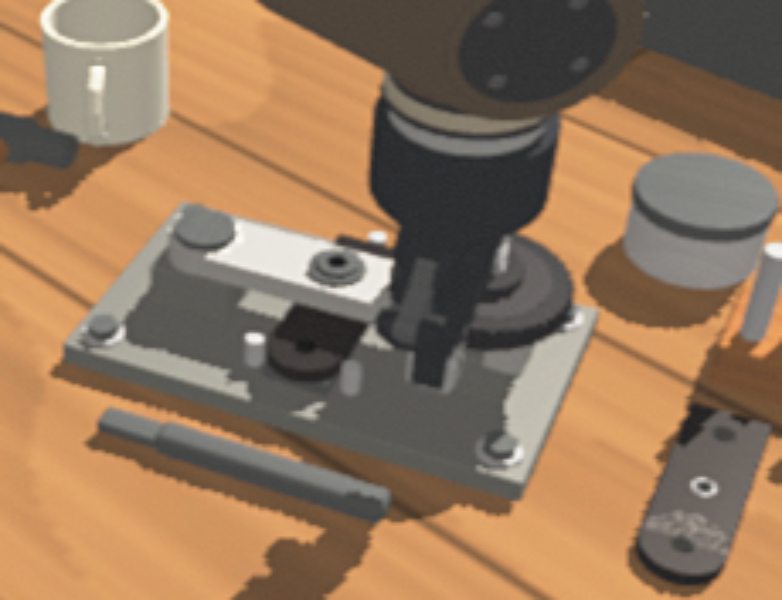

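View pics/d_wrist.png

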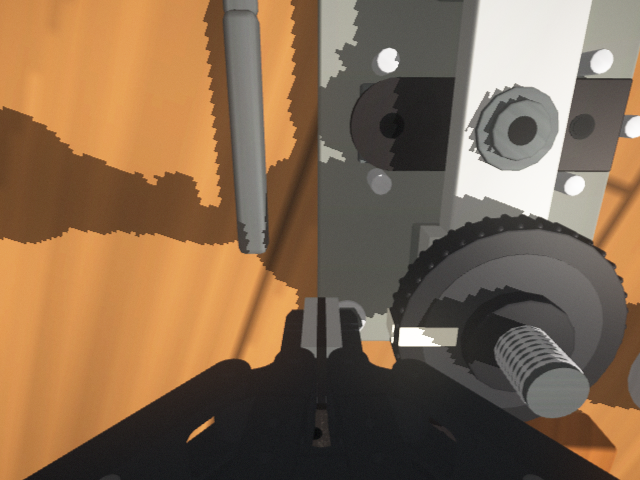

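step_arm --pt "-0.001 0.004 0 0 0 0 -1" --pt "-0.001 0.008 0 0 0 0 -1" --pt "-0.001 0.011 0 0 0 0 -1" --pt "-0.001 0.013 0 0 0 0 -1" --pt "-0.001 0.0145 0 0 0 0 -1"

```text
time_s: 3.85
position: [0.514, -0.2219, 0.08]
tool_rot: [0.001, 0.572, 0.82, -0.0]
ft_force: [-1.6, -0.7, 0.3]
width: -0.0
```

```bash
cat >> h.py <<'E'
def nutrel():
    o=st(); M=Rm(o); d=np.append(NUT,o["position"][2])-o["position"]; l=M.T@d; print("finger rel nut in tool xy (mm):",np.round(-l[:2]*1e3,1),"F tool",np.round(M.T@o["ft_force"],1)); return o
E
python3 -c "
from h import *
nutrel()"
```

```text
t 3.85 pos [ 0.514  -0.2219  0.08  ] F [-1.6 -0.7  0.3] xang 110.26 zt [ 0.    -0.001 -1.   ] w -0.0 q [-0.59  0.22  1.97 -0.    0.95 -0.94]
finger rel nut in tool xy (mm): [ -0.9 -57.9] F tool [-0.1 -1.7 -0.3]
```

```bash
cat >> h.py <<'E'
HX,HY,RR=.0118,.011,.0465   # finger half sizes along jig X (tool y), jig Y (tool x); rim radius
def pathpt(s,press):
    r=RR-press
    segs=[('l',(-r-HX,0),(-r-HX,-HY),HY),('a',(-HX,-HY),180),('l',(-HX,-r-HY),(HX,-r-HY),2*HX),('a',(HX,-HY),270),
          ('l',(r+HX,-HY),(r+HX,HY),2*HY),('a',(HX,HY),0),('l',(HX,r+HY),(-HX,r+HY),2*HX),('a',(-HX,HY),90),('l',(-r-HX,HY),(-r-HX,0),HY)]
    L=[g[3] if g[0]=='l' else RR*np.pi/2 for g in segs]; s=s%sum(L)
    for g,l in zip(segs,L):
        if s<=l:
            if g[0]=='l': p=np.array(g[1])+(np.array(g[2])-np.array(g[1]))*s/l
            else:
                a=np.radians(g[2])+s/RR; p=np.array(g[1])+r*np.array([np.cos(a),np.sin(a)])
            return p[::-1]   # tool x, tool y relative to nut
        s-=l
def sfind(fx):
    S=np.arange(0,.385,.0005); return S[np.argmin([np.hypot(*(pathpt(s,.0)-fx)) for s in S])]
def plan(ds=.009,press=.002,z=.080,n=5):
    o=nutrel(); M=Rm(o); l=M.T@np.append(o["position"][:2]-NUT,0); fx=l[:2]
    s0=sfind(fx); print("s0",s0,"gap now(mm)",np.round((np.hypot(*(fx))-np.hypot(*pathpt(s0,0)))*1e3,1))
    for i in range(1,n+1):
        d=pathpt(s0+ds*i,press)-fx; print("[%.4f, %.4f, %.4f, 0,0,0,-1]"%(d[0],d[1],o["position"][2]-z))
    return o
E
python3 -c "
from h import *
plan()"
```

```text
t 3.85 pos [ 0.514  -0.2219  0.08  ] F [-1.6 -0.7  0.3] xang 110.26 zt [ 0.    -0.001 -1.   ] w -0.0 q [-0.59  0.22  1.97 -0.    0.95 -0.94]
finger rel nut in tool xy (mm): [ -0.9 -57.9] F tool [-0.1 -1.7 -0.3]
s0 0.001 gap now(mm) -0.4
[-0.0091, 0.0016, 0.0000, 0,0,0,-1]
[-0.0177, 0.0023, 0.0000, 0,0,0,-1]
[-0.0260, 0.0045, 0.0000, 0,0,0,-1]
[-0.0337, 0.0084, 0.0000, 0,0,0,-1]
[-0.0405, 0.0136, 0.0000, 0,0,0,-1]
```

step_arm --pt "-0.009 0.002 0 0 0 0 -1" --pt "-0.018 0.0025 0 0 0 0 -1" --pt "-0.026 0.0045 0 0 0 0 -1" --pt "-0.034 0.0085 0 0 0 0 -1" --pt "-0.0405 0.0135 0 0 0 0 -1"

```text
time_s: 4.35
position: [0.5416, -0.2561, 0.0801]
tool_rot: [0.001, 0.572, 0.82, -0.0]
ft_force: [0.3, -0.4, -0.2]
width: 0.0005
```

```bash
python3 -c "
from h import *
cv2.imwrite('pics/e_wrist.png',manip.read_camera('wrist')[:,:,::-1])
plan()"
```

```text
t 4.4 pos [ 0.5426 -0.2567  0.0804] F [-0.  -0.   0.9] xang 110.22 zt [ 0.003 -0.003 -1.   ] w -0.0002 q [-0.61  0.3   1.87 -0.    0.96 -0.96]
finger rel nut in tool xy (mm): [-43.5 -43.1] F tool [-0.  -0.1 -0.9]
s0 0.0485 gap now(mm) -1.4
[-0.0050, 0.0073, 0.0004, 0,0,0,-1]
[-0.0089, 0.0149, 0.0004, 0,0,0,-1]
[-0.0113, 0.0232, 0.0004, 0,0,0,-1]
[-0.0120, 0.0318, 0.0004, 0,0,0,-1]
[-0.0120, 0.0408, 0.0004, 0,0,0,-1]
```

View pics/e_wrist.png

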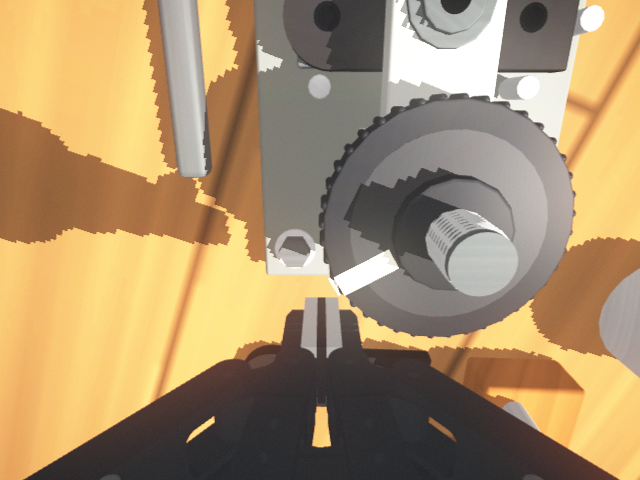

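```bash
cat >> h.py <<'E'
def mark(im,n,o,h=.086):
    # unwrap annulus on nut top plane, find brightest angle (jig frame deg; 180 = tight)
    ang=np.arange(0,360,1.); rad=np.arange(.027,.042,.001)
    g=cv2.cvtColor(im,cv2.COLOR_RGB2GRAY).astype(np.float32)
    u=np.zeros((len(rad),len(ang)),np.float32); v=u.copy()
    for i,r in enumerate(rad):
        for j,a in enumerate(ang):
            t=np.radians(a+20.4); q=proj(n,[NUT[0]+r*np.cos(t),NUT[1]+r*np.sin(t),h],o); u[i,j],v[i,j]=q
    S=cv2.remap(g,u,v,cv2.INTER_LINEAR,borderValue=0)
    w=np.median(S,0); m=w>w.max()-40; 
    c=np.degrees(np.angle(np.sum(np.exp(1j*np.radians(ang[m])))))%360
    print("mark jig ang %.1f (turned %.1f mod 360) n=%d max=%.0f spread %.0f"%(c,(c-180)%360,m.sum(),w.max(),np.ptp(ang[m])))
def look(name,z=.086):
    o=manip.get_obs(); im=manip.read_camera("wrist"); cv2.imwrite(f"pics/{name}.png",im[:,:,::-1]); mark(im,"wrist",o,z)
E
python3 -c "
from h import *
o=np.load('c.npy',allow_pickle=True).item()
mark(cv2.imread('pics/c_wrist.png')[:,:,::-1].copy(),'wrist',o)
mark(cv2.imread('pics/a_top.png')[:,:,::-1].copy(),'top',o)
mark(cv2.imread('pics/e_wrist.png')[:,:,::-1].copy(),'wrist',manip.get_obs())
plan(press=.0035)"
```

```text
Traceback (most recent call last):
  File "h.py", line 58, in mark
    t=np.radians(a+20.4); q=proj(n,[NUT[0]+r*np.cos(t),NUT[1]+r*np.sin(t),h],o); u[i,j],v[i,j]=q
                            ~~~~^^^^^^^^^^^^^^^^^^^^^^^^^^^^^^^^^^^^^^^^^^^^^^^
  File "h.py", line 15, in proj
    p=manip.camera_params(n); K=np.array(p["K"])
ValueError: time passes only in moves, steps and waits
```

```bash
sed -i 's/manip.camera_params(n)/cp(n)/' h.py; cat >> h.py <<'E'
import functools
@functools.lru_cache(None)
def cp(n): return manip.camera_params(n)
E
python3 -c "
from h import *
o=np.load('c.npy',allow_pickle=True).item()
mark(cv2.imread('pics/c_wrist.png')[:,:,::-1].copy(),'wrist',o)
mark(cv2.imread('pics/a_top.png')[:,:,::-1].copy(),'top',o)
mark(cv2.imread('pics/e_wrist.png')[:,:,::-1].copy(),'wrist',manip.get_obs())
plan(press=.0035)"
```

```text
mark jig ang 184.0 (turned 4.0 mod 360) n=11 max=255 spread 10
mark jig ang 181.0 (turned 1.0 mod 360) n=9 max=248 spread 8
mark jig ang 216.0 (turned 36.0 mod 360) n=15 max=255 spread 14
t 4.4 pos [ 0.5426 -0.2567  0.0804] F [-0.  -0.   0.9] xang 110.22 zt [ 0.003 -0.003 -1.   ] w -0.0002 q [-0.61  0.3   1.87 -0.    0.96 -0.96]
finger rel nut in tool xy (mm): [-43.5 -43.1] F tool [-0.  -0.1 -0.9]
s0 0.0485 gap now(mm) -1.4
[-0.0037, 0.0081, 0.0004, 0,0,0,-1]
[-0.0075, 0.0155, 0.0004, 0,0,0,-1]
[-0.0098, 0.0235, 0.0004, 0,0,0,-1]
[-0.0105, 0.0318, 0.0004, 0,0,0,-1]
[-0.0105, 0.0408, 0.0004, 0,0,0,-1]
```

step_arm --pt "-0.0035 0.008 0 0 0 0 -1" --pt "-0.0075 0.0155 0 0 0 0 -1" --pt "-0.01 0.0235 0 0 0 0 -1" --pt "-0.0105 0.032 0 0 0 0 -1" --pt "-0.0105 0.041 0 0 0 0 -1"

```text
time_s: 4.9
position: [0.5861, -0.2538, 0.0811]
tool_rot: [0.004, 0.572, 0.82, -0.001]
ft_force: [0.2, -5.3, -1.5]
width: -0.0
```

```bash
python3 -c "
from h import *
look('f_wrist')
plan(press=.0035)"
```

```text
mark jig ang 238.5 (turned 58.5 mod 360) n=14 max=255 spread 13
t 4.95 pos [ 0.5874 -0.2534  0.0814] F [ 1.3 -5.4 -1.9] xang 110.27 zt [ 0.007 -0.007 -1.   ] w 0.0002 q [-0.56  0.37  1.78 -0.    0.98 -0.92]
finger rel nut in tool xy (mm): [-55.8   0. ] F tool [-5.5 -0.7  2. ]
s0 0.096 gap now(mm) -1.7
[0.0018, 0.0091, 0.0014, 0,0,0,-1]
[0.0022, 0.0176, 0.0014, 0,0,0,-1]
[0.0041, 0.0257, 0.0014, 0,0,0,-1]
[0.0076, 0.0333, 0.0014, 0,0,0,-1]
[0.0124, 0.0401, 0.0014, 0,0,0,-1]
```

View pics/f_wrist.png

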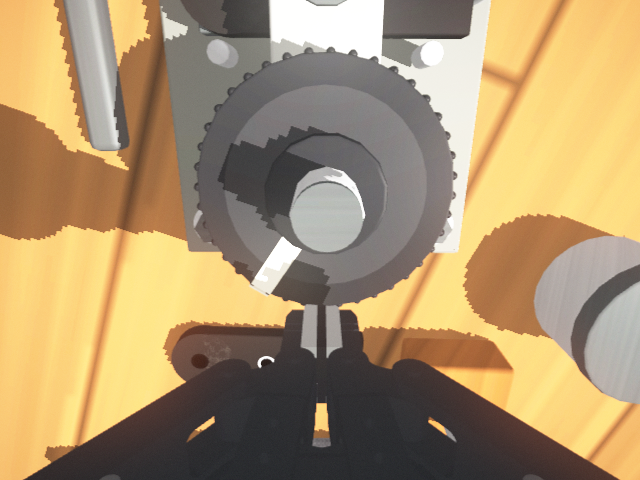

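step_arm --pt "0.0022 0.009 0.0014 0 0 0 -1" --pt "0.0026 0.0175 0.0014 0 0 0 -1" --pt "0.0045 0.0255 0.0014 0 0 0 -1" --pt "0.008 0.033 0.0014 0 0 0 -1" --pt "0.0128 0.04 0.0014 0 0 0 -1"

```text
time_s: 5.45
position: [0.6207, -0.2265, 0.0797]
tool_rot: [0.004, 0.572, 0.821, -0.001]
ft_force: [0.0, -0.8, -0.1]
width: 0.0002
```

```bash
python3 -c "
from h import *
look('g_wrist')
plan(press=.004)"
```

```text
mark jig ang 276.0 (turned 96.0 mod 360) n=13 max=232 spread 12
t 5.5 pos [ 0.6213 -0.2254  0.0797] F [-0.3  1.   1.2] xang 110.32 zt [ 0.007 -0.005 -1.   ] w -0.0004 q [-0.5   0.42  1.72 -0.    1.   -0.85]
finger rel nut in tool xy (mm): [-41.4  41.5] F tool [ 1.   0.1 -1.2]
s0 0.14350000000000002 gap now(mm) -4.0
[0.0062, 0.0052, -0.0003, 0,0,0,-1]
[0.0134, 0.0092, -0.0003, 0,0,0,-1]
[0.0212, 0.0118, -0.0003, 0,0,0,-1]
[0.0293, 0.0128, -0.0003, 0,0,0,-1]
[0.0382, 0.0128, -0.0003, 0,0,0,-1]
```

View pics/g_wrist.png

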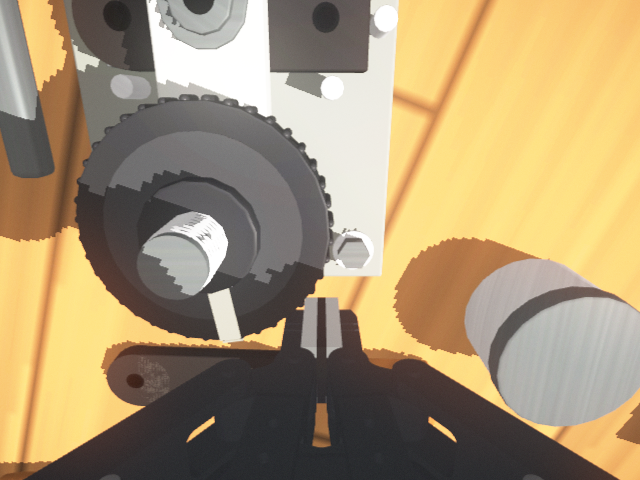

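```bash
python3 -c "
from h import *
plan(press=.006,ds=.010)"
```

```text
t 5.5 pos [ 0.6213 -0.2254  0.0797] F [-0.3  1.   1.2] xang 110.32 zt [ 0.007 -0.005 -1.   ] w -0.0004 q [-0.5   0.42  1.72 -0.    1.   -0.85]
finger rel nut in tool xy (mm): [-41.4  41.5] F tool [ 1.   0.1 -1.2]
s0 0.14350000000000002 gap now(mm) -4.0
[0.0081, 0.0041, -0.0003, 0,0,0,-1]
[0.0158, 0.0081, -0.0003, 0,0,0,-1]
[0.0242, 0.0103, -0.0003, 0,0,0,-1]
[0.0332, 0.0108, -0.0003, 0,0,0,-1]
[0.0432, 0.0108, -0.0003, 0,0,0,-1]
```

step_arm --pt "0.008 0.004 0 0 0 0 -1" --pt "0.0158 0.008 0 0 0 0 -1" --pt "0.024 0.0105 0 0 0 0 -1" --pt "0.033 0.0115 0 0 0 0 -1" --pt "0.043 0.012 0 0 0 0 -1"

```text
time_s: 6.0
position: [0.6214, -0.1799, 0.081]
tool_rot: [0.009, 0.572, 0.82, 0.003]
ft_force: [9.3, 1.9, -1.2]
width: 0.0001
```

```bash
python3 -c "
from h import *
look('i_wrist')
plan(press=.006,ds=.010)"
```

```text
mark jig ang 337.5 (turned 157.5 mod 360) n=8 max=255 spread 7
t 6.05 pos [ 0.6207 -0.178   0.0808] F [ 9.4  3.8 -0.4] xang 110.29 zt [ 0.017 -0.004 -1.   ] w 0.0003 q [-0.44  0.38  1.77  0.    0.98 -0.79]
finger rel nut in tool xy (mm): [ 3.3 57.4] F tool [ 0.4 10.1  0.5]
s0 0.195 gap now(mm) -0.9
[0.0098, -0.0052, 0.0008, 0,0,0,-1]
[0.0183, -0.0065, 0.0008, 0,0,0,-1]
[0.0264, -0.0097, 0.0008, 0,0,0,-1]
[0.0337, -0.0145, 0.0008, 0,0,0,-1]
[0.0397, -0.0207, 0.0008, 0,0,0,-1]
```

View pics/i_wrist.png

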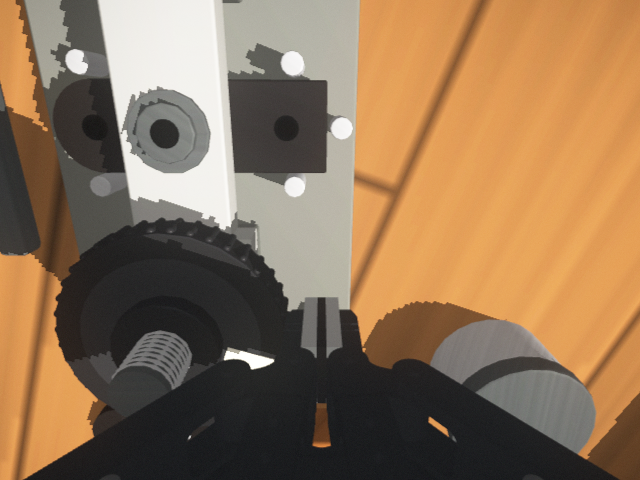

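step_arm --pt "0.0098 -0.0045 0.0008 0 0 0 -1" --pt "0.0185 -0.0062 0.0008 0 0 0 -1" --pt "0.0265 -0.0095 0.0008 0 0 0 -1" --pt "0.034 -0.0145 0.0008 0 0 0 -1" --pt "0.04 -0.0205 0.0008 0 0 0 -1"

```text
time_s: 6.55
position: [0.5872, -0.1469, 0.0796]
tool_rot: [0.008, 0.571, 0.821, 0.003]
ft_force: [0.5, 0.2, 1.4]
width: 0.0001
```

```bash
python3 -c "
from h import *
look('j_wrist')
plan(press=.006,ds=.010)"
```

```text
mark jig ang 88.5 (turned 268.5 mod 360) n=322 max=59 spread 359
t 6.6 pos [ 0.5856 -0.1465  0.0789] F [-0.   0.8  0.8] xang 110.33 zt [ 0.014 -0.003 -1.   ] w -0.0 q [-0.41  0.3   1.87  0.    0.95 -0.77]
finger rel nut in tool xy (mm): [45.  35.4] F tool [ 0.8  0.3 -0.8]
s0 0.2475 gap now(mm) -5.1
[0.0035, -0.0081, -0.0011, 0,0,0,-1]
[0.0059, -0.0165, -0.0011, 0,0,0,-1]
[0.0065, -0.0254, -0.0011, 0,0,0,-1]
[0.0065, -0.0354, -0.0011, 0,0,0,-1]
[0.0065, -0.0454, -0.0011, 0,0,0,-1]
```

View pics/j_wrist.png

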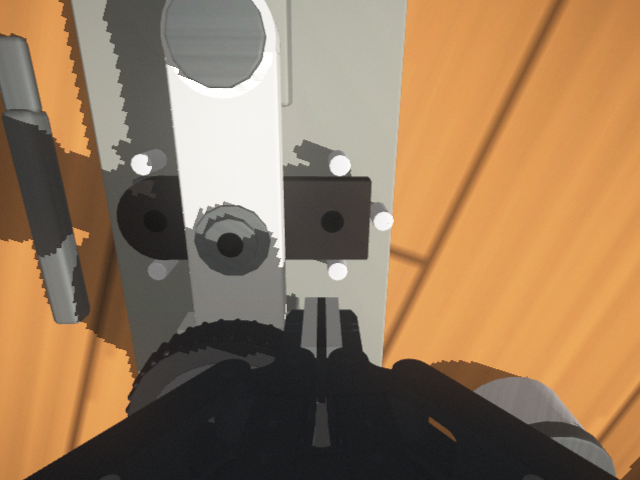

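step_arm --pt "0.002 -0.0085 -0.003 0 0 0 -1" --pt "0.0045 -0.0165 -0.003 0 0 0 -1" --pt "0.006 -0.0255 -0.003 0 0 0 -1" --pt "0.007 -0.0355 -0.003 0 0 0 -1" --pt "0.007 -0.0455 -0.003 0 0 0 -1"

```text
time_s: 7.1
position: [0.5375, -0.1537, 0.0801]
tool_rot: [0.003, 0.571, 0.821, 0.003]
ft_force: [-1.3, 4.9, 2.5]
width: 0.0
```

```bash
python3 -c "
from h import *
im=manip.read_camera('side'); cv2.imwrite('pics/k_side.png',cv2.resize(im[230:380,290:470,::-1],None,fx=4,fy=4))
mark(im,'side',None,.0875)
plan(press=.006,ds=.010,z=.083)"
```

```text
mark jig ang 109.0 (turned 289.0 mod 360) n=15 max=254 spread 14
t 7.15 pos [ 0.5364 -0.1544  0.0799] F [-2.1  4.7  3.6] xang 110.31 zt [ 0.006  0.001 -1.   ] w -0.0001 q [-0.46  0.22  1.98  0.    0.94 -0.82]
finger rel nut in tool xy (mm): [ 54.6 -13.5] F tool [ 5.2 -0.3 -3.6]
s0 0.301 gap now(mm) -2.8
[-0.0044, -0.0084, -0.0031, 0,0,0,-1]
[-0.0075, -0.0165, -0.0031, 0,0,0,-1]
[-0.0122, -0.0238, -0.0031, 0,0,0,-1]
[-0.0183, -0.0299, -0.0031, 0,0,0,-1]
[-0.0257, -0.0346, -0.0031, 0,0,0,-1]
```

View pics/k_side.png

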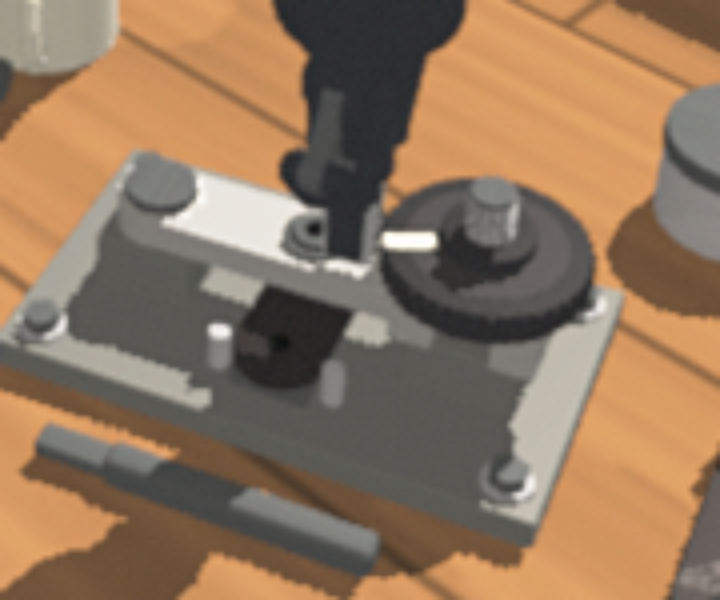

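step_arm --pt "-0.0045 -0.0085 -0.003 0 0 0 -1" --pt "-0.008 -0.0165 -0.004 0 0 0 -1" --pt "-0.013 -0.0235 -0.004 0 0 0 -1" --pt "-0.019 -0.0295 -0.004 0 0 0 -1" --pt "-0.026 -0.0343 -0.004 0 0 0 -1"

```text
time_s: 7.65
position: [0.5114, -0.1911, 0.0832]
tool_rot: [0.0, 0.571, 0.821, 0.002]
ft_force: [-4.4, 0.8, 1.5]
width: 0.0001
```

```bash
python3 -c "
from h import *
im=manip.read_camera('side'); cv2.imwrite('pics/l_side.png',cv2.resize(im[230:380,290:470,::-1],None,fx=4,fy=4))
mark(im,'side',None,.088)
plan(press=.006,ds=.010,z=.083)"
```

```text
mark jig ang 165.5 (turned 345.5 mod 360) n=12 max=251 spread 11
t 7.7 pos [ 0.5115 -0.1924  0.0833] F [-5.6  0.4  0.3] xang 110.29 zt [ 0.003  0.001 -1.   ] w -0.0 q [-0.55  0.19  2.    0.    0.95 -0.9 ]
finger rel nut in tool xy (mm): [ 27.7 -50.1] F tool [ 2.3 -5.1 -0.3]
s0 0.3535 gap now(mm) -4.7
[-0.0090, -0.0015, 0.0003, 0,0,0,-1]
[-0.0178, -0.0022, 0.0003, 0,0,0,-1]
[-0.0278, -0.0022, 0.0003, 0,0,0,-1]
[-0.0378, -0.0022, 0.0003, 0,0,0,-1]
[-0.0466, -0.0015, 0.0003, 0,0,0,-1]
```

View pics/l_side.png

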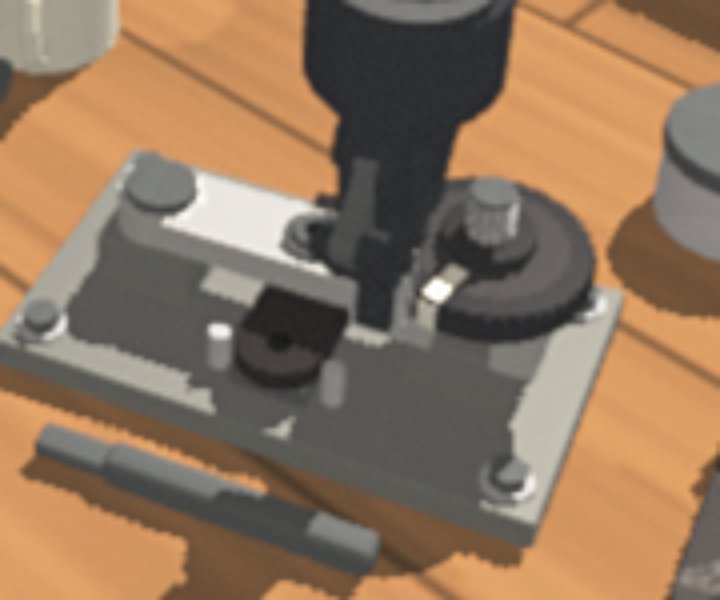

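step_arm --pt "-0.009 -0.001 -0.001 0 0 0 -1" --pt "-0.018 -0.0015 -0.001 0 0 0 -1" --pt "-0.028 -0.0015 -0.001 0 0 0 -1" --pt "-0.038 -0.0015 -0.001 0 0 0 -1" --pt "-0.0466 0 -0.001 0 0 0 -1"

```text
time_s: 8.2
position: [0.5244, -0.239, 0.0834]
tool_rot: [-0.002, 0.571, 0.821, -0.003]
ft_force: [-6.9, -5.8, -0.6]
width: -0.0
```

```bash
python3 -c "
from h import *
look('m_wrist',.0885)
plan(press=.007,ds=.010,z=.084)"
```

```text
mark jig ang 236.0 (turned 56.0 mod 360) n=15 max=255 spread 14
t 8.25 pos [ 0.5259 -0.2404  0.0839] F [-6.6 -6.9 -0.8] xang 110.32 zt [-0.002 -0.004 -1.   ] w 0.0 q [-0.6   0.25  1.93 -0.01  0.96 -0.95]
finger rel nut in tool xy (mm): [-22.3 -53.2] F tool [-4.2 -8.6  0.9]
s0 0.0235 gap now(mm) -3.6
[-0.0071, 0.0064, -0.0001, 0,0,0,-1]
[-0.0141, 0.0111, -0.0001, 0,0,0,-1]
[-0.0200, 0.0173, -0.0001, 0,0,0,-1]
[-0.0244, 0.0245, -0.0001, 0,0,0,-1]
[-0.0272, 0.0325, -0.0001, 0,0,0,-1]
```

step_arm --pt "-0.008 0.0055 0 0 0 0 -1" --pt "-0.015 0.0105 0 0 0 0 -1" --pt "-0.021 0.017 0 0 0 0 -1" --pt "-0.0255 0.0245 0 0 0 0 -1" --pt "-0.028 0.033 0 0 0 0 -1"

```text
time_s: 8.75
position: [0.5679, -0.2567, 0.0844]
tool_rot: [0.002, 0.571, 0.821, -0.003]
ft_force: [-1.4, -5.7, -0.5]
width: 0.0001
```

```bash
python3 -c "
from h import *
look('n_wrist',.0885)
plan(press=.006,ds=.010,z=.084)"
```

```text
mark jig ang 293.5 (turned 113.5 mod 360) n=14 max=255 spread 13
t 8.8 pos [ 0.5692 -0.2566  0.0847] F [-0.3 -5.5 -2.9] xang 110.38 zt [ 0.002 -0.008 -1.   ] w -0.0001 q [-0.58  0.34  1.81 -0.01  0.98 -0.94]
finger rel nut in tool xy (mm): [-52.6 -18.2] F tool [-5.  -2.2  2.9]
s0 0.077 gap now(mm) -4.4
[0.0011, 0.0094, 0.0007, 0,0,0,-1]
[0.0011, 0.0194, 0.0007, 0,0,0,-1]
[0.0011, 0.0294, 0.0007, 0,0,0,-1]
[0.0019, 0.0381, 0.0007, 0,0,0,-1]
[0.0045, 0.0464, 0.0007, 0,0,0,-1]
```

step_arm --pt "0.001 0.0095 0.001 0 0 0 -1" --pt "0.001 0.0195 0.001 0 0 0 -1" --pt "0.001 0.0295 0.001 0 0 0 -1" --pt "0.002 0.038 0.001 0 0 0 -1" --pt "0.005 0.0462 0.001 0 0 0 -1"

```text
time_s: 9.3
position: [0.6133, -0.2365, 0.0848]
tool_rot: [0.006, 0.571, 0.821, -0.003]
ft_force: [2.1, -2.7, -0.0]
width: 0.0002
```

```bash
python3 -c "
from h import *
look('o_wrist',.0893)
plan(press=.006,ds=.010,z=.084)"
```

```text
mark jig ang 356.5 (turned 176.5 mod 360) n=14 max=255 spread 359
t 9.35 pos [ 0.614  -0.2353  0.0849] F [ 4.7 -3.5  0.7] xang 110.41 zt [ 0.008 -0.01  -1.   ] w -0.0003 q [-0.52  0.4   1.73 -0.01  1.   -0.87]
finger rel nut in tool xy (mm): [-48.1  31.1] F tool [-4.9  3.2 -0.7]
s0 0.13 gap now(mm) -4.6
[0.0061, 0.0066, 0.0009, 0,0,0,-1]
[0.0123, 0.0127, 0.0009, 0,0,0,-1]
[0.0197, 0.0172, 0.0009, 0,0,0,-1]
[0.0279, 0.0201, 0.0009, 0,0,0,-1]
[0.0365, 0.0211, 0.0009, 0,0,0,-1]
```

View pics/o_wrist.png

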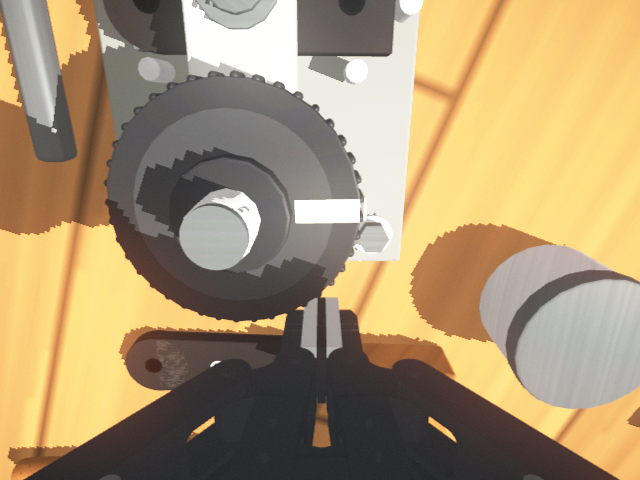

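The mark runs from about (295,212) to (360,210), along the jig's +x, so the nut is about 1.5 turns loose. I'll carry on.

step_arm --pt "0.006 0.0065 0.001 0 0 0 -1" --pt "0.0123 0.0125 0.001 0 0 0 -1" --pt "0.0197 0.0175 0.001 0 0 0 -1" --pt "0.0279 0.0205 0.001 0 0 0 -1" --pt "0.0365 0.022 0.001 0 0 0 -1"

```text
time_s: 9.85
position: [0.6248, -0.192, 0.085]
tool_rot: [0.009, 0.571, 0.821, 0.0]
ft_force: [7.7, 0.0, 1.2]
width: 0.0
```

```bash
python3 -c "
from h import *
look('p_wrist',.0898)
im=manip.read_camera('side'); mark(im,'side',None,.0898)
plan(press=.006,ds=.010,z=.084)"
```

```text
mark jig ang 62.5 (turned 242.5 mod 360) n=14 max=255 spread 13
mark jig ang 61.5 (turned 241.5 mod 360) n=14 max=254 spread 13
t 9.95 pos [ 0.6245 -0.1906  0.0849] F [7.3 1.6 1.8] xang 110.42 zt [ 0.014 -0.008 -1.   ] w 0.0001 q [-0.45  0.39  1.75 -0.    0.99 -0.81]
finger rel nut in tool xy (mm): [-10.   56.6] F tool [-1.1  7.4 -1.7]
s0 0.1815 gap now(mm) -1.7
[0.0098, -0.0043, 0.0009, 0,0,0,-1]
[0.0198, -0.0043, 0.0009, 0,0,0,-1]
[0.0286, -0.0050, 0.0009, 0,0,0,-1]
[0.0369, -0.0075, 0.0009, 0,0,0,-1]
[0.0445, -0.0118, 0.0009, 0,0,0,-1]
```

View pics/p_wrist.png

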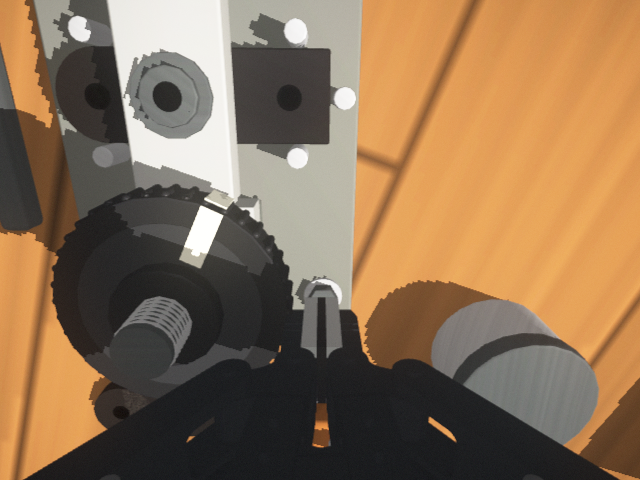

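step_arm --pt "0.0098 -0.003 0.0005 0 0 0 -1" --pt "0.0198 -0.0035 0.0005 0 0 0 -1" --pt "0.0286 -0.005 0.0005 0 0 0 -1" --pt "0.0367 -0.0078 0.0005 0 0 0 -1" --pt "0.0442 -0.0122 0.0005 0 0 0 -1"

```text
time_s: 10.45
position: [0.5979, -0.1511, 0.0842]
tool_rot: [0.008, 0.57, 0.821, 0.002]
ft_force: [1.9, 1.1, 3.1]
width: 0.0
```

```bash
python3 -c "
from h import *
im=manip.read_camera('side'); mark(im,'side',None,.0903)
cv2.imwrite('pics/q_side.png',cv2.resize(im[230:380,290:470,::-1],None,fx=4,fy=4))
plan(press=.006,ds=.009,z=.084)"
```

```text
mark jig ang 129.0 (turned 309.0 mod 360) n=15 max=253 spread 14
t 10.5 pos [ 0.5962 -0.1505  0.0834] F [2.2 3.8 1.2] xang 110.5 zt [ 0.012 -0.005 -1.   ] w -0.0003 q [-0.41  0.32  1.84 -0.    0.97 -0.77]
finger rel nut in tool xy (mm): [37.4 44.1] F tool [ 2.7  3.4 -1.2]
s0 0.23450000000000001 gap now(mm) -4.8
[0.0047, -0.0064, -0.0006, 0,0,0,-1]
[0.0091, -0.0129, -0.0006, 0,0,0,-1]
[0.0122, -0.0201, -0.0006, 0,0,0,-1]
[0.0138, -0.0277, -0.0006, 0,0,0,-1]
[0.0141, -0.0361, -0.0006, 0,0,0,-1]
```

View pics/q_side.png

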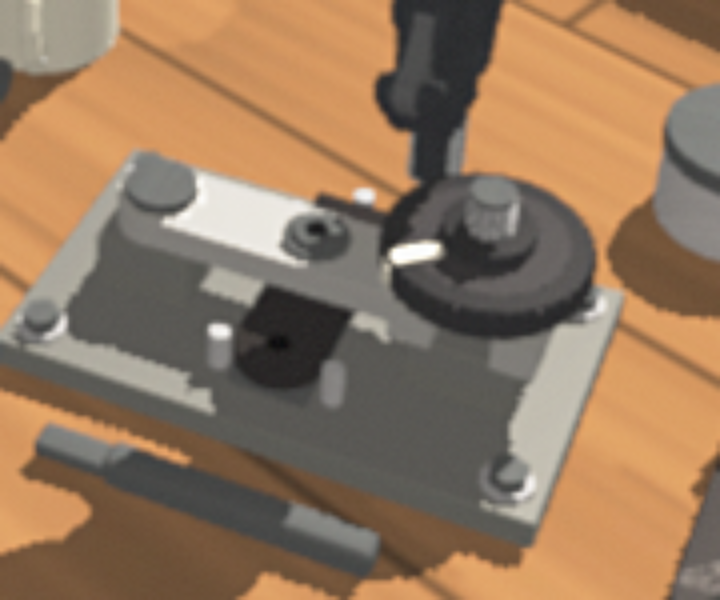

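step_arm --pt "0.0045 -0.006 -0.0006 0 0 0 -1" --pt "0.0085 -0.012 -0.0006 0 0 0 -1" --pt "0.0117 -0.019 -0.0006 0 0 0 -1" --pt "0.0133 -0.0255 -0.0006 0 0 0 -1" --pt "0.0138 -0.0315 -0.0006 0 0 0 -1"

```text
time_s: 11.0
position: [0.5601, -0.1462, 0.083]
tool_rot: [0.003, 0.571, 0.821, 0.003]
ft_force: [-0.1, 10.9, 4.6]
width: -0.0002
```

```bash
python3 -c "
from h import *
im=manip.read_camera('side'); mark(im,'side',None,.0907)
cv2.imwrite('pics/r_side.png',cv2.resize(im[230:380,290:470,::-1],None,fx=4,fy=4))
plan(press=.006,ds=.002,z=.084)"
```

```text
mark jig ang 183.0 (turned 3.0 mod 360) n=15 max=254 spread 14
t 11.05 pos [ 0.5592 -0.1462  0.0828] F [-1.7  9.3  5.2] xang 110.39 zt [ 0.007  0.001 -1.   ] w 0.0001 q [-0.43  0.25  1.93  0.01  0.95 -0.79]
finger rel nut in tool xy (mm): [54.4 10.8] F tool [ 9.3  1.7 -5.2]
s0 0.2765 gap now(mm) -3.1
[-0.0029, -0.0018, -0.0012, 0,0,0,-1]
[-0.0029, -0.0038, -0.0012, 0,0,0,-1]
[-0.0029, -0.0058, -0.0012, 0,0,0,-1]
[-0.0029, -0.0078, -0.0012, 0,0,0,-1]
[-0.0029, -0.0098, -0.0012, 0,0,0,-1]
```

View pics/r_side.png

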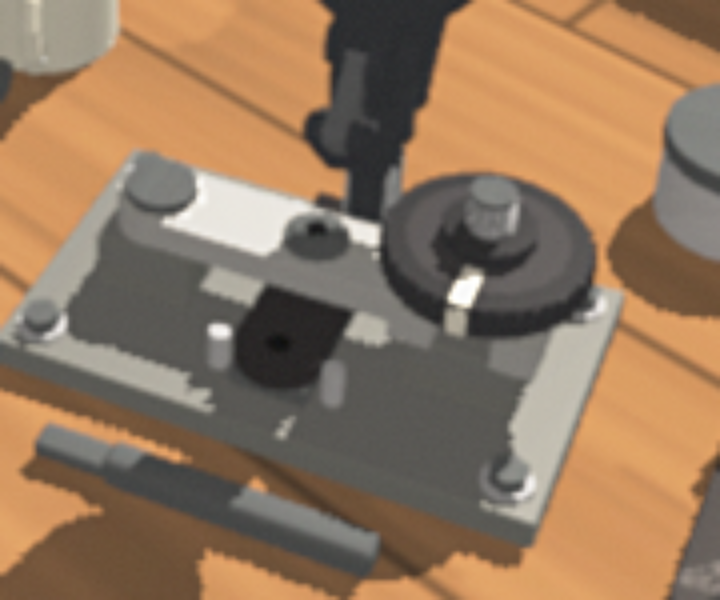

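The mark is back along the jig's -x at about (463,292) in the crop, so the total is about 722°. I'll retreat outward and up, then cross to the leaf's -x side.

step_arm --pt "0.005 0 -0.001 0 0 0 -1" --pt "0.008 0 -0.03 0 0 0 -1" --pt "0.012 -0.015 -0.06 0 0 0 -1" --pt "0.018 -0.037 -0.06 0 0 0 -1" --pt "0.0226 -0.058 -0.06 0 0 0 -1"

```text
time_s: 11.55
position: [0.4956, -0.1461, 0.1432]
tool_rot: [0.003, 0.571, 0.821, 0.002]
ft_force: [-0.4, 0.3, 0.8]
width: -0.0002
```

```bash
python3 -c "
from h import *
nutrel()
im=manip.read_camera('side'); mark(im,'side',None,.091)
im=manip.read_camera('top'); mark(im,'top',None,.091)
cv2.imwrite('pics/s_top.png',cv2.resize(im[175:295,310:470,::-1],None,fx=5,fy=5,interpolation=cv2.INTER_CUBIC))
look('s_wrist',.091)"
```

```text
t 11.55 pos [ 0.4956 -0.1461  0.1432] F [-0.4  0.3  0.8] xang 110.41 zt [ 0.007 -0.001 -1.   ] w -0.0002 q [-0.48  0.04  2.05  0.    1.05 -0.84]
finger rel nut in tool xy (mm): [ 76.7 -48.7] F tool [ 0.4 -0.3 -0.8]
mark jig ang 184.5 (turned 4.5 mod 360) n=14 max=253 spread 13
mark jig ang 129.5 (turned 309.5 mod 360) n=209 max=98 spread 329
mark jig ang 65.6 (turned 245.6 mod 360) n=140 max=90 spread 309
```

View pics/s_wrist.png

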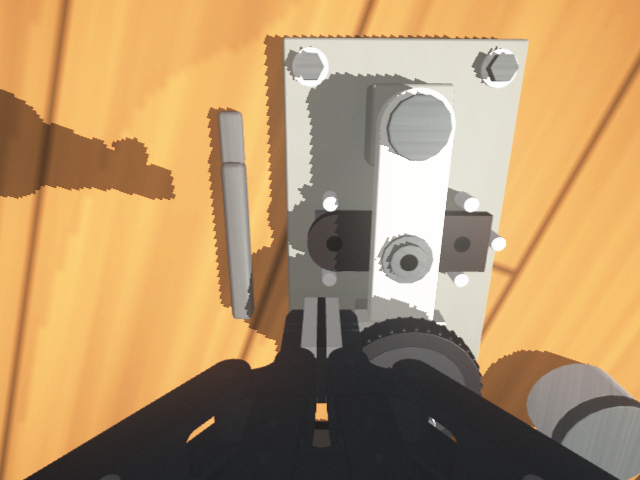

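View pics/s_top.png

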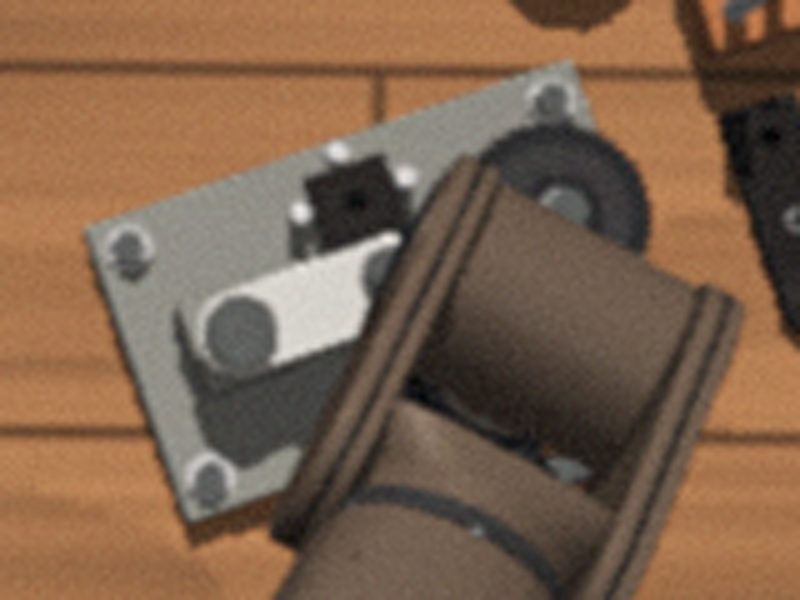

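step_arm --pt "0 0 0.025 0 0 0 -1" --pt "0 0 0.05 0 0 0 -1" --pt "0 0 0.072 0 0 0 -1" --pt "0 0 0.084 0 0 0 -1" --pt "0 0 0.086 0 0 0 -1"

```text
time_s: 12.2
position: [0.4947, -0.1452, 0.0539]
tool_rot: [0.0, 0.571, 0.821, 0.002]
ft_force: [-0.4, 0.7, 0.0]
width: -0.0003
```

```bash
python3 -c "
from h import *
nutrel()
mark(cv2.imread('pics/a_side.png')[:,:,::-1].copy(),'side',None,.086)
im=manip.read_camera('side'); mark(im,'side',None,.091)
cv2.imwrite('pics/t_side.png',cv2.resize(im[230:380,290:470,::-1],None,fx=4,fy=4))"
```

```text
t 12.2 pos [ 0.4947 -0.1452  0.0539] F [-0.4  0.7  0. ] xang 110.32 zt [ 0.002  0.003 -1.   ] w -0.0003 q [-0.48  0.18  2.09  0.    0.88 -0.84]
finger rel nut in tool xy (mm): [ 77.8 -49.3] F tool [ 0.8 -0.1 -0. ]
mark jig ang 182.0 (turned 2.0 mod 360) n=13 max=252 spread 12
mark jig ang 184.0 (turned 4.0 mod 360) n=15 max=253 spread 14
```

View pics/t_side.png

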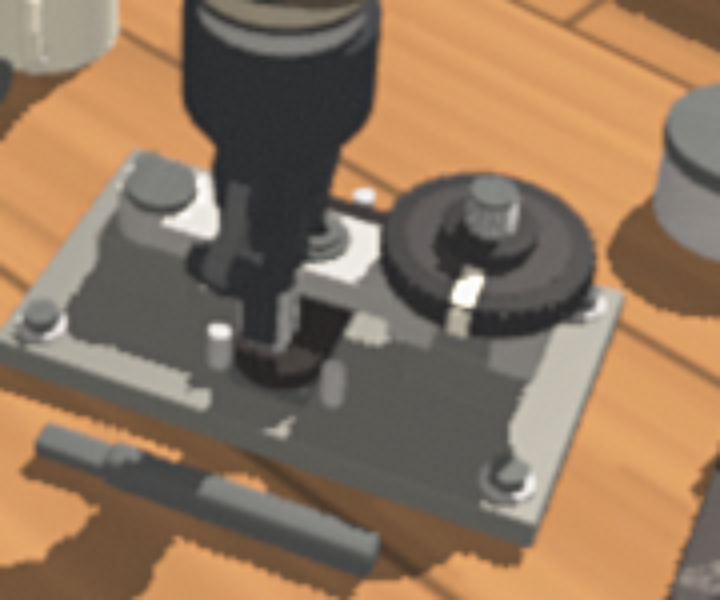

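```bash
cat >> h.py <<'E'
def leafpt(phi,rho=.073,extra=0.):
    p=np.radians(phi); u=np.array([np.sin(p),-np.cos(p)]); n=np.array([-np.cos(p),-np.sin(p)])
    h=.0118*abs(np.cos(p))+.011*abs(np.sin(p))
    c=np.array([0,.15])+rho*u+(.020+h-extra)*n   # relative to nut, jig XY
    return c[::-1]
def leafplan(phis,z=.057,**k):
    o=nutrel(); M=Rm(o); l=M.T@np.append(o["position"][:2]-NUT,0)
    for p in phis:
        d=leafpt(p,**k)-l[:2]; print(p,"[%.4f, %.4f, %.4f, 0,0,0,-1]"%(d[0],d[1],o["position"][2]-z))
E
python3 -c "
from h import *
leafplan([0,4,9,14,19])"
```

```text
t 12.25 pos [ 0.4953 -0.1455  0.0549] F [-0.7  0.5 -0.5] xang 110.32 zt [ 0.004  0.002 -1.   ] w -0.0001 q [-0.48  0.17  2.09  0.    0.88 -0.84]
finger rel nut in tool xy (mm): [ 77.3 -48.9] F tool [ 0.7 -0.5  0.5]
0 [-0.0003, 0.0171, -0.0021, 0,0,0,-1]
4 [-0.0024, 0.0215, -0.0021, 0,0,0,-1]
9 [-0.0046, 0.0273, -0.0021, 0,0,0,-1]
14 [-0.0064, 0.0334, -0.0021, 0,0,0,-1]
19 [-0.0076, 0.0398, -0.0021, 0,0,0,-1]
```

step_arm --pt "0 0.008 -0.002 0 0 0 -1" --pt "0 0.016 -0.002 0 0 0 -1" --pt "-0.002 0.022 -0.002 0 0 0 -1" --pt "-0.004 0.028 -0.002 0 0 0 -1" --pt "-0.006 0.034 -0.002 0 0 0 -1"

```text
time_s: 12.75
position: [0.5296, -0.139, 0.0572]
tool_rot: [0.001, 0.571, 0.821, 0.002]
ft_force: [-1.8, 0.4, 0.2]
width: -0.0003
```

```bash
python3 -c "
from h import *
leafplan([20,26,32,38,44,50,56])
im=manip.read_camera('side')
cv2.imwrite('pics/u_side.png',cv2.resize(im[230:380,290:470,::-1],None,fx=4,fy=4))"
```

```text
t 12.75 pos [ 0.5296 -0.139   0.0572] F [-1.8  0.4  0.2] xang 110.33 zt [ 0.003  0.002 -1.   ] w -0.0003 q [-0.44  0.23  2.01  0.    0.9  -0.8 ]
finger rel nut in tool xy (mm): [ 71.4 -14.5] F tool [ 1.  -1.6 -0.2]
20 [-0.0020, 0.0067, 0.0002, 0,0,0,-1]
26 [-0.0026, 0.0146, 0.0002, 0,0,0,-1]
32 [-0.0023, 0.0228, 0.0002, 0,0,0,-1]
38 [-0.0012, 0.0310, 0.0002, 0,0,0,-1]
44 [0.0010, 0.0392, 0.0002, 0,0,0,-1]
50 [0.0041, 0.0472, 0.0002, 0,0,0,-1]
56 [0.0081, 0.0550, 0.0002, 0,0,0,-1]
```

View pics/u_side.png

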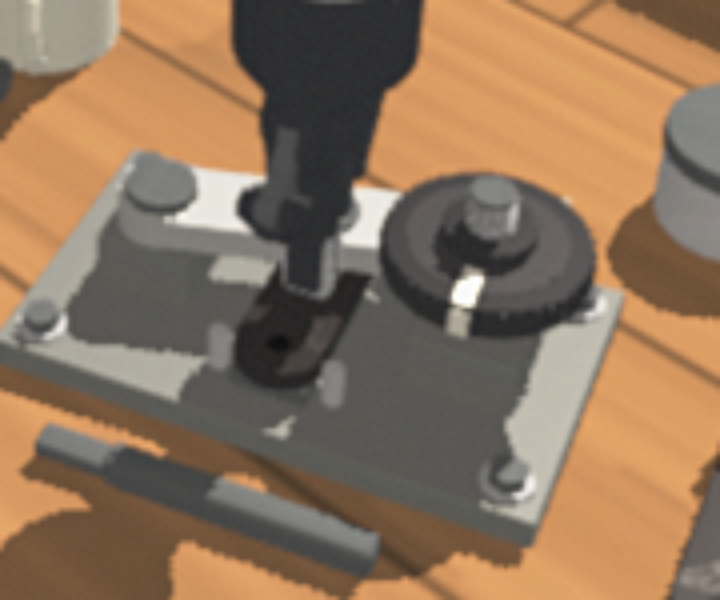

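The leaf is swinging freely at about 1.7 N. The finger is at about (310,280), clear of the nut.

step_arm --pt "-0.002 0.0065 0 0 0 0 -1" --pt "-0.0026 0.0145 0 0 0 0 -1" --pt "-0.0023 0.0225 0 0 0 0 -1" --pt "-0.0012 0.031 0 0 0 0 -1" --pt "0.001 0.039 0 0 0 0 -1"

```text
time_s: 13.3
position: [0.5678, -0.1246, 0.0575]
tool_rot: [0.002, 0.571, 0.821, 0.002]
ft_force: [-2.4, -1.0, -0.1]
width: -0.0002
```

```bash
python3 -c "
from h import *
leafplan([44,50,56,62,68,74,80])
cv2.imwrite('pics/v_wrist.png',manip.read_camera('wrist')[:,:,::-1])"
```

```text
t 13.3 pos [ 0.5678 -0.1246  0.0575] F [-2.4 -1.  -0.1] xang 110.32 zt [ 0.006  0.001 -1.   ] w -0.0002 q [-0.39  0.3   1.93  0.    0.91 -0.75]
finger rel nut in tool xy (mm): [71.7 26.3] F tool [-0.1 -2.6  0.1]
44 [0.0007, -0.0016, 0.0005, 0,0,0,-1]
50 [0.0038, 0.0064, 0.0005, 0,0,0,-1]
56 [0.0079, 0.0142, 0.0005, 0,0,0,-1]
62 [0.0129, 0.0216, 0.0005, 0,0,0,-1]
68 [0.0189, 0.0284, 0.0005, 0,0,0,-1]
74 [0.0257, 0.0345, 0.0005, 0,0,0,-1]
80 [0.0333, 0.0398, 0.0005, 0,0,0,-1]
```

View pics/v_wrist.png

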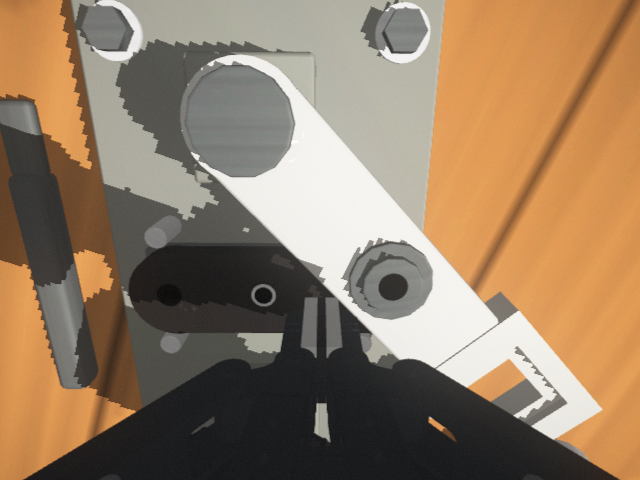

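step_arm --pt "0.0038 0.0064 0 0 0 0 -1" --pt "0.008 0.0142 0 0 0 0 -1" --pt "0.013 0.0216 0 0 0 0 -1" --pt "0.019 0.0284 0 0 0 0 -1" --pt "0.0257 0.0345 0 0 0 0 -1"

```text
time_s: 13.85
position: [0.593, -0.0874, 0.0582]
tool_rot: [0.003, 0.571, 0.821, 0.003]
ft_force: [-1.3, -1.3, -0.1]
width: -0.0002
```

```bash
python3 -c "
from h import *
leafplan([74,78,82,86,90,93,96])
cv2.imwrite('pics/w_wrist.png',manip.read_camera('wrist')[:,:,::-1])"
```

```text
t 13.85 pos [ 0.593  -0.0874  0.0582] F [-1.3 -1.3 -0.1] xang 110.33 zt [ 0.009  0.001 -1.   ] w -0.0002 q [-0.32  0.33  1.89  0.    0.92 -0.67]
finger rel nut in tool xy (mm): [97.8 62.9] F tool [-0.7 -1.7  0.1]
74 [-0.0005, -0.0021, 0.0012, 0,0,0,-1]
78 [0.0045, 0.0016, 0.0012, 0,0,0,-1]
82 [0.0098, 0.0048, 0.0012, 0,0,0,-1]
86 [0.0154, 0.0077, 0.0012, 0,0,0,-1]
90 [0.0212, 0.0101, 0.0012, 0,0,0,-1]
93 [0.0244, 0.0116, 0.0012, 0,0,0,-1]
96 [0.0278, 0.0130, 0.0012, 0,0,0,-1]
```

View pics/w_wrist.png

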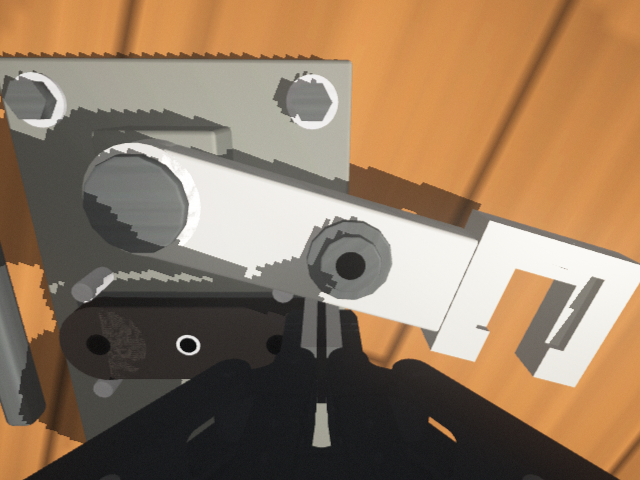

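step_arm --pt "0.0045 0.0016 0.001 0 0 0 -1" --pt "0.01 0.0048 0.001 0 0 0 -1" --pt "0.0155 0.0077 0.001 0 0 0 -1" --pt "0.0212 0.01 0.001 0 0 0 -1" --pt "0.0225 0.01 0.001 0 0 0 -1"

```text
time_s: 14.4
position: [0.5954, -0.0606, 0.0575]
tool_rot: [0.004, 0.571, 0.821, 0.004]
ft_force: [0.7, -2.1, -0.1]
width: -0.0003
```

```bash
python3 -c "
from h import *
leafplan([90,93,96])
im=manip.read_camera('top')
cv2.imwrite('pics/x_top.png',cv2.resize(im[135:295,290:490,::-1],None,fx=4,fy=3.75,interpolation=cv2.INTER_CUBIC))
im=manip.read_camera('side')
cv2.imwrite('pics/x_side.png',cv2.resize(im[220:380,280:470,::-1],None,fx=4,fy=3.75))
cv2.imwrite('pics/x_wrist.png',manip.read_camera('wrist')[:,:,::-1])"
```

```text
t 14.4 pos [ 0.5954 -0.0606  0.0575] F [ 0.7 -2.1 -0.1] xang 110.37 zt [ 0.011  0.003 -1.   ] w -0.0003 q [-0.27  0.33  1.89  0.01  0.92 -0.63]
finger rel nut in tool xy (mm): [122.   74.5] F tool [-2.2 -0.1  0.1]
90 [-0.0030, -0.0015, 0.0005, 0,0,0,-1]
93 [0.0002, 0.0000, 0.0005, 0,0,0,-1]
96 [0.0036, 0.0014, 0.0005, 0,0,0,-1]
```

View pics/x_wrist.png

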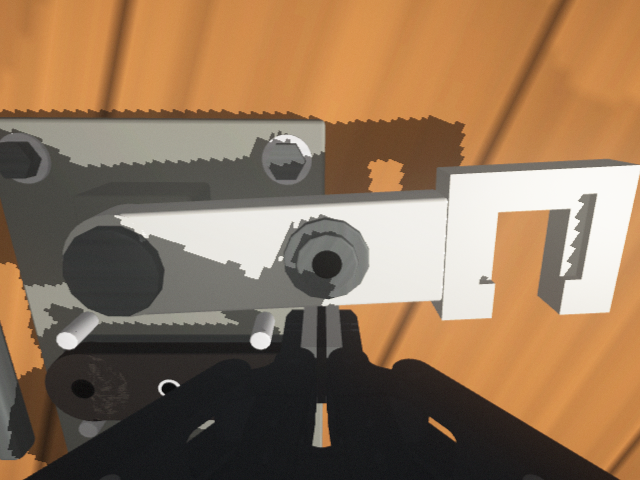

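View pics/x_side.png

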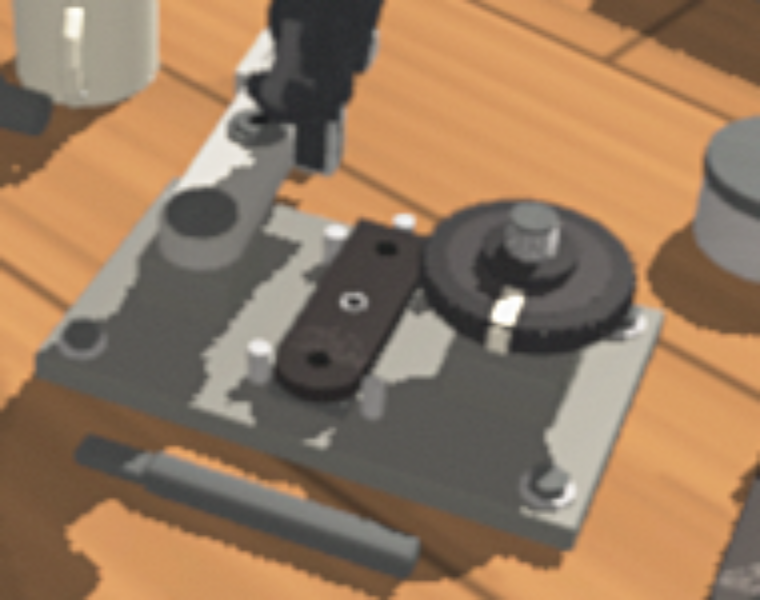

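The leaf reads about 92°: in the wrist view its lower edge runs from (170,312) to (440,302). I'll back off along jig -y, then up.

step_arm --pt "-0.005 0 0 0 0 0 -1" --pt "-0.012 0 0 0 0 0 -1" --pt "-0.014 0 -0.025 0 0 0 -1" --pt "-0.014 0 -0.06 0 0 0 -1" --pt "-0.014 0 -0.1 0 0 0 -1"

```text
time_s: 15.05
position: [0.598, -0.0748, 0.1569]
tool_rot: [0.001, 0.572, 0.821, 0.004]
ft_force: [0.2, -1.0, 0.5]
width: 0.0
```

step_arm --pt "0.01 -0.03 -0.03 0 0 0 -1" --pt "0.02 -0.06 -0.06 0 0 0 -1" --pt "0.04 -0.1 -0.08 0 0 0 -1" --pt "0.06 -0.14 -0.1 0 0 0 -1" --pt "0.08 -0.17 -0.1 0 0 0 -1"

```text
time_s: 15.55
position: [0.4097, -0.06, 0.259]
tool_rot: [0.004, 0.572, 0.82, 0.004]
ft_force: [-0.0, -0.6, 1.0]
width: -0.0003
```

```bash
python3 -c "
from h import *
st()
im=manip.read_camera('top'); mark(im,'top',None,.091)
cv2.imwrite('pics/y_top.png',im[:,:,::-1])
cv2.imwrite('pics/y_topz.png',cv2.resize(im[135:295,290:490,::-1],None,fx=4,fy=3.75,interpolation=cv2.INTER_CUBIC))
im=manip.read_camera('side'); mark(im,'side',None,.091)
cv2.imwrite('pics/y_side.png',im[:,:,::-1])"
```

```text
t 15.55 pos [ 0.4097 -0.06    0.259 ] F [-0.  -0.6  1. ] xang 110.21 zt [ 0.012  0.002 -1.   ] w -0.0003 q [-0.4  -0.35  2.16  0.01  1.32 -0.75]
mark jig ang 182.5 (turned 2.5 mod 360) n=12 max=253 spread 11
mark jig ang 184.5 (turned 4.5 mod 360) n=14 max=253 spread 13
```

View pics/y_topz.png

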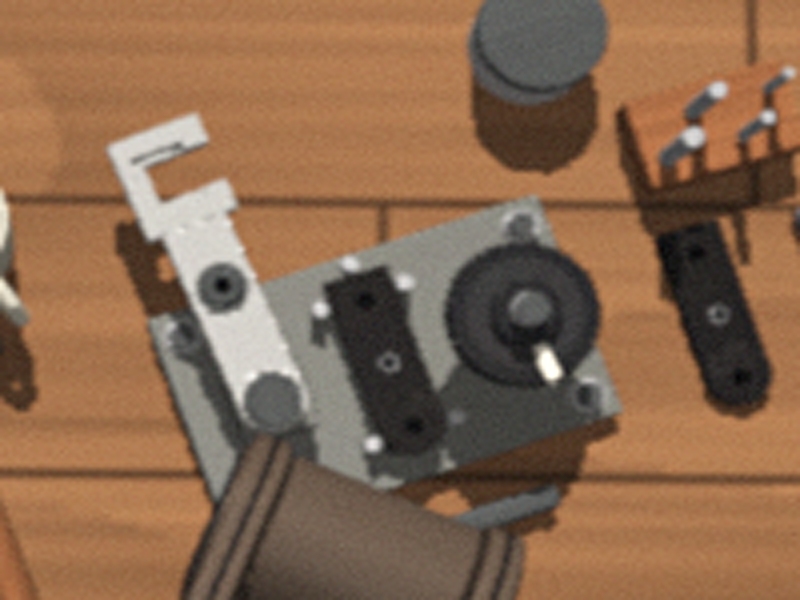

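View pics/y_side.png

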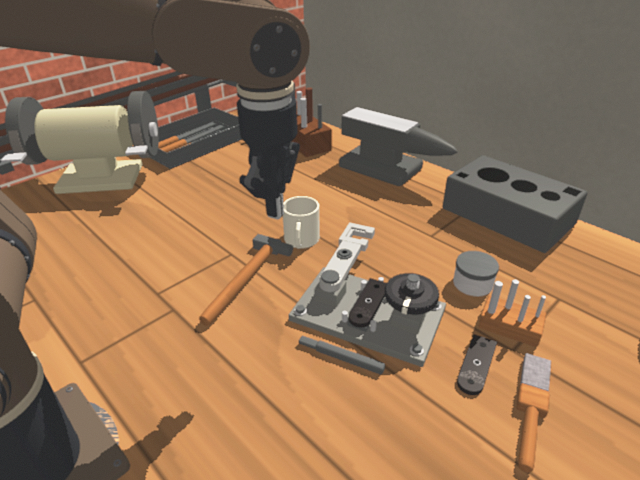

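```bash
python3 -c "
from h import *
z=lambda X,Y:((X+.5)/4-.5+290,(Y+.5)/3.75-.5+135)
h=onz('top',*z(271,402),.0685)[:2]; b=onz('top',*z(222,286),.068)[:2]
d=b-h; a=np.degrees(np.arctan2(d[1],d[0])); print('leaf dir',a,'len',np.hypot(*d),'phi vs start', a-np.degrees(np.arctan2(-.1391,.0538)))
A=cv2.imread('pics/a_top.png');B=cv2.imread('pics/y_top.png')
D=cv2.absdiff(cv2.GaussianBlur(A,(5,5),0),cv2.GaussianBlur(B,(5,5),0)).max(2)>40
n,l,s,c=cv2.connectedComponentsWithStats(D.astype(np.uint8))
for r in s[1:]:
  if r[4]>15: print(r)
"
```

```text
leaf dir 21.790439048164302 len 0.07687757442928599 phi vs start 90.64535892941903
[ 317  165   45   78 1627]
[364 219  36  29 572]
[425 227   6   9  29]
[368 244  14  17 185]
[352 253   4  10  16]
[344 260  39  16 211]
[359 270  23   9  51]
[  207   270   214   210 13262]
[382 278  24  11 102]
[  0 360  38  27 457]
[ 29 364   7   3  18]
[  5 374  11   9  58]
[   0  411  107   69 4985]
[ 302  439   50   38 1009]
[306 465  17  15  98]
[347 476   6   4  17]
```

View pics/y_top.png

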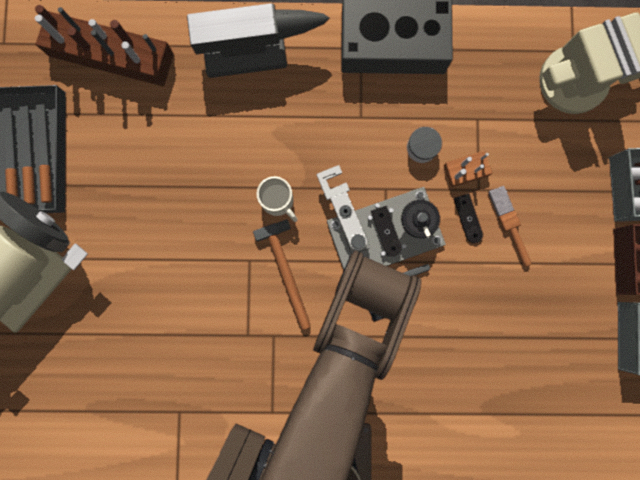

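step_arm --pt "0 0 0 0 0 0 -1" --pt "0 0 0 0 0 0 -1" --pt "0 0 0 0 0 0 -1" --pt "0 0 0 0 0 0 -1" --pt "0 0 0 0 0 0 -1"

```text
time_s: 16.15
position: [0.4078, -0.0587, 0.2557]
tool_rot: [0.001, 0.572, 0.82, 0.004]
ft_force: [0.3, -0.3, -0.0]
width: -0.0
```

```bash
python3 -c "
from h import *
st(); print(manip.finish_job())"
```

```text
t 16.15 pos [ 0.4078 -0.0587  0.2557] F [ 0.3 -0.3 -0. ] xang 110.23 zt [ 0.007  0.005 -1.   ] w -0.0 q [-0.39 -0.35  2.17  0.01  1.32 -0.75]
the job is handed in; nothing more can be done
None
```

The nut is two full turns loose, the leaf stands about square to where it was, and I handed the job in at 16.2 s with the arm clear of everything. I rolled the shut fingertips round the knurled rim anticlockwise, then swung the leaf round by pushing its -x edge.

- **Nut:** I followed the chalk mark through both turns. It ended about 1.5° past two turns by the top camera and 2.5° by the side camera, taking each camera's starting reading as zero, so about 722° in all.
- **Leaf:** the top view put its swing at about 91°. The last wrist view while pushing suggested about 92°, and the finger's position about 93°.
- **Strap and bench:** the strap is still in its nest. Comparing the first and last top views, nothing else moved. The arm hid most of the chisel in the last top view, but the side view shows it in its place.
- **Forces:** the highest I read at the end of a move was about 11 N.
- **Disagreement:** two late automatic mark readings, one top and one wrist, came out wrong because the arm or gripper hid the mark. I discarded them and re-checked once it was in view.

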